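Load and scan sensor targets in the proximity rig's feed chute

ROBOT

A 6-joint arm with a two-finger parallel gripper is mounted at the origin on the work surface. World frame = base frame: x ahead of the robot, y to its left, z up, the work surface at z = 0. Lengths are in m, angles in rad, forces in N, time in s.
With the tool pointing down it reaches from about 0.35 to 0.85 m from the base axis. Payload 8.1 kg.
Tool frame: the origin (TCP) lies midway between the tips of the shut fingers; the grasp point (between the pads) lies 19 mm behind it; z points along the fingers, y is the line along which they close (so a half turn about z gives the same grasp; the last joint's range is limited). The gripper opens to 93 mm and grips with 3 to 60 N. Pads are 15 mm wide; open, the fingers measure 128 mm over their backs; the gripper's body (75 mm by 188 mm) begins 65 mm behind the grasp point.
Start: joints at [-1.297, 0.13, 1.488, -0, 1.523, -0.085], TCP at [0.211, -0.562, 0.195] pointing down, gripper open.
Joint ranges: [-2.96, 2.96], [-0.89, 2.26], [0.02, 2.5], [-1.34, 4.48], [0, 2.73], [-2.66, 2.66]. Speed limits (rad/s): [2.39, 2.39, 2.79, 3.14, 3.14, 3.14].

INTERFACE

Orientations are given as a rotation vector (axis times angle).
In Python, from plant import monitor, imaging, job gives the robot as it stands.
- The arm moves only by the tool apply_moves, never from a script. Its argument "targets" is text: rows parted by semicolons, each of 6 numbers parted by spaces: the shift along the tool's x, y, z in cm, then the turn, a rotation vector about the tool's x, y, z in rad. A call has 1 to 5 rows; each row is the pose to reach, as a shift and turn from the pose commanded when the call began, along the tool's axes at that moment; what a row does not reach only later rows make up. A row lasts 1/10 s, in which the tool goes at most 50 mm and 8.59 degrees, less where a joint would pass 70% of its speed; a pose out of reach is approached as far as the arm can. A call with a gripper value outside its range is refused whole. "gripper" is the opening, from -1 (shut) to 1 (fully open), so that 0 is half open, set as the call begins (left out, the last holds). The fingers move at their own pace and stop on an object; "grip_force" is the grip in N (left out, the last holds). Time passes only in rows, so rows that repeat a pose let the fingers close. It gives the time, the measured TCP pose, the force, the opening and the grip force at its end, in the units of the state.
- monitor.get_obs(): the state, without advancing time (a new reading comes with each control period).
- imaging.snapshot(name): name is "scene" or "side" or "wrist"; returns the picture (400x640x3 uint8, red, green, blue); there is no depth.
- imaging.camera_model(name): a dict with "fovy" (degrees; the focal length in pixels is half the picture's height over the tangent of half this angle, whatever the lens; pixels are square), "cx", "cy" (the principal point, pixels), "xyz" and "rotation" of the camera in the world. Camera axes: x right, y up, looking along -z (the intrinsics and any distortion apply to the point x, -y, -z); pixel columns grow to the right and rows downward; lengths in m; the calibration is good to about 2 mm. A picture is of the moment at which its call begins: read the wrist's pose just before it. camera_model takes no time and is no camera call; for the wrist camera it gives the pose at the moment of the call.
- job.finish_job(): hands the job in; it is judged then, once.
Trained networks look in the newest picture that a camera, given by its name, has taken for a name from the list of things; names that differ only in an ending like _2 or _b are one class to them, and where a whole thing is asked for, a point or a joint stands for the part that bears it (a point fixed in the world has none). Each returns a list of dicts, best first, with "p" (0 to 1); they miss things now and then, are a little off and sometimes report something else, mostly with a low value. They report only what shows in the picture. A call takes as long as a camera call. They do not tell look-alikes from the thing itself.
- imaging.cut_out(query, camera): "pixels" (400x640 bool, what is visible of it) and "extent" ([left, top, right, bottom] in pixels, round what is visible of it).
The state is a dict: "t": time; "joints": joint angles; "joint_vel": joint speeds; "tau": joint torques, N m; "tool_pos": TCP position; "eef_rot": TCP orientation; "force": force on the tool from outside, world axes, zero at the start; "moment": the same for the moment, N m; "width": finger opening in m; "grip_force": force on a finger pad.
Only numpy, scipy, OpenCV 4.12 (cv2) and the standard library are available. Lean on these libraries where they do the work, as an engineer would, in place of code of your own. Each camera call takes 0.05 s, during which the arm holds its last target. There are 200 camera calls.

TASK

Load every steel target that is on the bench (two or three of them) flat into the feed chute, pushing each down the slope so that they end in one close row, the lowest against the red stop. Then take the code reader from its dock and scan each target in turn, in the order yellow, blue, red, green (skipping any colour that is not there): aim its window at the middle of the target's upper face, square to that sloping face and 5 to 10 cm from it, and hold it steady there for a good two seconds. Finally stand the reader upright back in its dock, with the targets still in their row, and leave the other things on the bench where they are.

Things in the scene. Friction and masses are not known exactly. Their poses are not given: they have to be found in the camera images.
- slug_yellow_c (a point): Steel sensor target with yellow faces: a flat round puck, 38 mm across and 18 mm thick, about 150 g, with a white code tag in the middle of both faces (either side up will do). This point is its centre, 9 mm from either face; its z axis is the puck's axis. Starts flat on the bench.
- slug_blue_c (a point): The same kind of puck with blue faces; point and axes as for the yellow one.
- slug_red_c (a point): The same kind of puck with red faces; point and axes as for the yellow one.
- slug_green_c (a point): The same kind of puck with green faces; point and axes as for the yellow one.
- chute_stop (a point): Foot of the red stop (14 mm high, 54 mm wide) at the low end of the fixed feed chute: on the bed, midway across, where it meets the stop's face. x points uphill along the bed, which rises at 18 degrees; y across it; z square out of it. About 36 mm above the bench. The first 115 mm uphill of it are a channel 42 mm wide between white rails 12 mm high, its mouth flaring to about 58 mm at 140 mm.
- chute_load (a point): Middle of the chute's open upper part, on the bed's surface, 175 mm uphill from the stop; axes as for the stop. Here the bed is flat, 72 mm wide, without rails, and ends 45 mm farther uphill. Place a puck here before pushing it down. The bed is grippy: a puck lying on it stays until pushed (about 1 N each).
- reader_nose (a point): Hand-held code reader, about 140 g: centre of the round window under its nose. It looks out along its -z axis; z points up the handle. Hood 56 mm across up to 22 mm, tapering to 36 mm above the window; from there a square yellow handle, 28 x 28 mm, up to its top at 104 mm. It starts standing on its nose in the dock.
- reader_grip (a point): Where to hold the reader: middle of the square handle near its top, 89 mm above the window (15 mm below the top). x and y are square to the handle's flats.
- dock_in (a point): Centre of the inner floor of the reader's dock, a shallow grey square tray fixed to the bench: 84 mm outside, 74 mm inside, floor 5 mm thick, rim 14 mm above the bench. x and y are square to its sides.
- amplifier: White sensor amplifier on a black socket, 45 x 75 mm, 97 mm high; origin under its middle. Bystander.
- diff_probe: Yellow differential probe box, 170 x 62 x 30 mm; origin under its middle, long along x. Bystander.
- motor: Prototype actuator, steel cylinder in a frame, about 100 x 56 x 50 mm; origin under its middle, long along x. Bystander.
- driver: Screwdriver lying along its x axis. Bystander.
- tape: Roll of blue tape, 56 mm across, 16 mm high; origin under its middle. Bystander.
- terminals: Small green terminal block, 50 x 22 x 16 mm; origin under its middle, long along x. Bystander.
Things that resemble listed ones, but are neither listed nor needed, are in the scene too. What is shaped like the part that bears slug_green_c but black, orange or pink is not meant.

How it is judged:
By the outcome, as a careful person would: the job done as asked, in the order asked, and still so for the second after the job is handed in, with the robot touching nothing.
Of slug_yellow, slug_blue, slug_red, slug_green only 2 to 3 are there at a start; the rules pass over those that are not, and their reading is None.
At some moment in a run one of slug_yellow, slug_blue, slug_red, slug_green may be knocked a few centimetres aside while the robot is not near it.
Once in a run the grip may slacken for a moment while it holds something.
It also fails if it takes over 210 s, if anything falls off the work surface, if the arm or the gripper's body presses on something with over 40 N, if the wrist force passes 120 N, or if a joint passes its speed limit or range.

## Working session

There is one attempt and no reset: what is moved stays moved. The work goes in short steps, Python scripts to look and compute and a tool call to move; the robot and the scene stay as the last step left them, time stands still between calls to the robot, and variables do not carry over. Pictures are saved under pics/ and viewed, at most 17 in all, crops included, and the job is handed in when it is done.

Besides the shell and the picture viewer there is one more tool, called as name(argument=value, ...), one argument or row to a line, values as JSON. apply_moves: Moves the arm, as the interface text tells. Its arguments: {"type":"object","properties":{"targets":{"type":"string"},"gripper":{"type":"number"},"grip_force":{"type":"number"}},"required":["targets"]}

```bash
ls; mkdir -p pics; python3 - <<'E'
from plant import monitor, imaging, job
import cv2,json,numpy as np
o=monitor.get_obs(); print({k:np.round(v,3).tolist() for k,v in o.items()})
ims=[]
for c in ("scene","side","wrist"):
    im=imaging.snapshot(c); cv2.imwrite(f"pics/{c}0.png",im[:,:,::-1])
    m=imaging.camera_model(c); print(c,{k:(np.round(v,4).tolist() if not isinstance(v,str) else v) for k,v in m.items()})
E
```

```text
pics
{'t': 0.0, 'joints': [-1.297, 0.131, 1.489, 0.0, 1.523, -0.085], 'joint_vel': [0.0, 0.0, 0.0, 0.001, 0.001, 0.002], 'tau': [-0.002, -55.985, -49.176, 0.077, 0.036, -0.0], 'tool_pos': [0.211, -0.561, 0.194], 'eef_rot': [-3.089, -0.56, 0.0], 'force': [0.151, 0.82, 0.82], 'moment': [0.018, -0.016, -0.008], 'grip_force': 0.0, 'width': 0.093}
scene {'fovy': 46.3641, 'cx': 318.4145, 'cy': 202.1767, 'xyz': [0.916, -0.5918, 1.0355], 'rotation': [0.5497, 0.1682, 0.5272]}
side {'fovy': 54.9588, 'cx': 313.9077, 'cy': 199.5075, 'xyz': [0.3462, -0.8291, 0.5795], 'rotation': [1.0195, -0.1377, -0.29]}
wrist {'fovy': 63.3969, 'cx': 317.897, 'cy': 202.3753, 'xyz': [0.2733, -0.5372, 0.3846], 'rotation': [-0.216, 0.1521, -1.205]}
```

View pics/scene0.png

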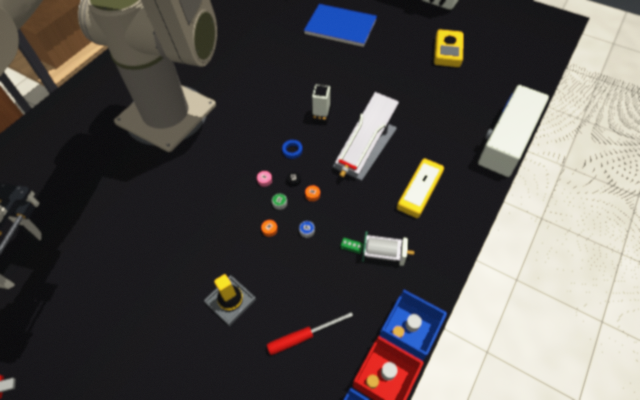

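View pics/side0.png

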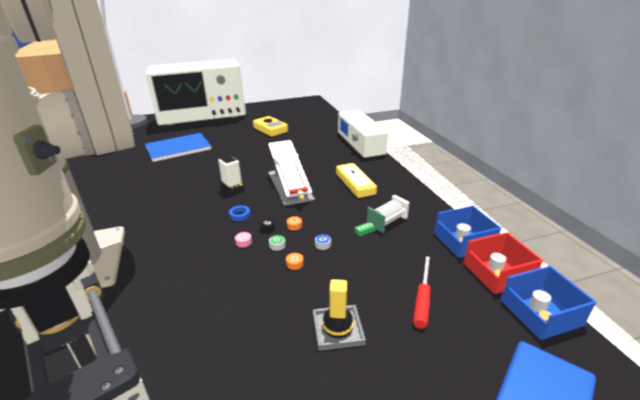

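```bash
cat > h.py <<'E'
from plant import monitor, imaging, job
import cv2, numpy as np
from scipy.spatial.transform import Rotation as R
def cam(c):
    m=imaging.camera_model(c); f=200/np.tan(np.radians(m["fovy"])/2)
    return dict(f=f,cx=m["cx"],cy=m["cy"],p=np.array(m["xyz"]),R=R.from_rotvec(m["rotation"]).as_matrix())
def ray(k,uv):
    d=np.array([(uv[0]-k["cx"])/k["f"],-(uv[1]-k["cy"])/k["f"],-1]); d=k["R"]@d; return d/np.linalg.norm(d)
def proj(k,P):
    q=(np.atleast_2d(P)-k["p"])@k["R"]; return np.c_[k["cx"]-k["f"]*q[:,0]/q[:,2],k["cy"]+k["f"]*q[:,1]/q[:,2]]
def onz(k,uv,z):
    d=ray(k,uv); return k["p"]+d*(z-k["p"][2])/d[2]
def tri(ks,uvs):
    A=np.zeros((3,3));b=np.zeros(3)
    for k,uv in zip(ks,uvs):
        d=ray(k,uv);M=np.eye(3)-np.outer(d,d);A+=M;b+=M@k["p"]
    return np.linalg.solve(A,b)
E
python3 - <<'E'
from h import *
ims={c:imaging.snapshot(c) for c in("scene","side")}
for c in ims:
    k=cam(c)
    for q in ("slug_green_c","slug_yellow_c","slug_red_c","slug_blue_c","reader_nose","amplifier","motor","terminals","driver","tape","diff_probe"):
        for d in imaging.cut_out(q,c)[:6]:
            m=d["pixels"];v,u=np.nonzero(m); 
            if len(u)==0: continue
            uv=(u.mean(),v.mean()); col=np.median(ims[c][m],0)
            print(c,q,round(d["p"],2),np.round(uv,1),np.round(d["extent"]),col,np.round(onz(k,uv,.009),3)[:2])
A=ims["scene"][80:195,310:430]; A=cv2.resize(A,None,fx=3.3,fy=3.3,interpolation=cv2.INTER_CUBIC)
B=ims["side"][130:215,245:360]; B=cv2.resize(B,None,fx=3.4,fy=3.4,interpolation=cv2.INTER_CUBIC)
h=max(A.shape[0],B.shape[0]); P=lambda x:cv2.copyMakeBorder(x,0,h-x.shape[0],0,0,cv2.BORDER_CONSTANT)
o=np.hstack([P(A),P(B)]);print(o.shape,A.shape);cv2.imwrite("pics/chute.png",o[:,:,::-1])
E
```

```text
scene slug_green_c 0.72 [279.2 201.6] [269. 195. 289. 209.] [ 83.5 154.   92. ] [ 0.475 -0.091]
scene slug_green_c 0.65 [269.1 228. ] [262. 222. 276. 238.] [234. 124.  27.] [ 0.497 -0.169]
scene slug_green_c 0.61 [293.4 179.7] [288. 174. 300. 189.] [23.  22.  24.5] [ 0.469 -0.013]
scene slug_green_c 0.46 [264.3 179. ] [258. 172. 272. 187.] [225. 128. 159.] [ 0.4   -0.051]
scene slug_green_c 0.46 [312.5 193.3] [306. 186. 321. 201.] [226.5 119.5  27. ] [ 0.536 -0.024]
scene slug_green_c 0.27 [320.9 104.4] [312.  86. 332. 126.] [119. 120. 109.] [0.389 0.262]
scene slug_blue_c 0.7 [306.8 228.7] [299. 222. 316. 236.] [ 78. 103. 176.] [ 0.58  -0.122]
scene reader_nose 0.91 [227.9 294.5] [212. 274. 243. 311.] [112.  93.  22.] [ 0.515 -0.364]
scene amplifier 0.57 [321.  104.7] [312.  85. 332. 125.] [116. 115. 104.] [0.39  0.261]
scene motor 0.98 [386.  248.7] [366. 236. 414. 266.] [195.  194.5 189. ] [ 0.776 -0.07 ]
scene terminals 0.64 [351.5 245.6] [343. 240. 361. 252.] [ 50. 152.  72.] [ 0.699 -0.106]
scene driver 0.76 [298.3 336.6] [268. 312. 352. 355.] [185.  30.  25.] [ 0.708 -0.363]
s
[... 1187 characters left out ...]
.4 212.4] [365. 193. 412. 228.] [206. 204. 191.] [ 0.784 -0.06 ]
side terminals 0.75 [364.8 228.3] [355. 223. 375. 235.] [ 93. 198. 116.] [ 0.697 -0.107]
side driver 0.61 [421.6 301.8] [411. 257. 431. 326.] [248.  77.  72.] [ 0.701 -0.372]
side driver 0.56 [386.8 212.4] [362. 194. 408. 231.] [206. 205. 192.] [ 0.782 -0.06 ]
side driver 0.31 [337.  312.2] [322. 280. 353. 339.] [185. 158.  75.] [ 0.534 -0.343]
side tape 0.53 [238.7 213. ] [229. 207. 252. 221.] [ 51.   92.5 179.5] [0.403 0.071]
side diff_probe 0.58 [354.9 180. ] [333. 167. 376. 195.] [255. 252. 131.] [0.773 0.138]
side diff_probe 0.46 [229.9 175.3] [215. 158. 244. 198.] [197. 195. 182.] [0.408 0.303]
(380, 787, 3) (380, 396, 3)
```

View pics/chute.png

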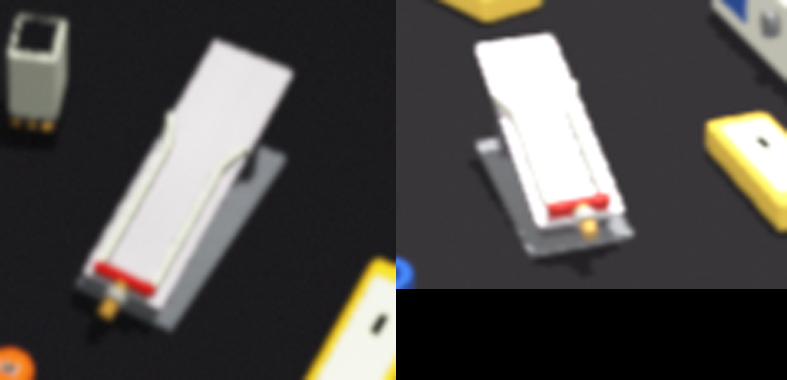

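```bash
cat > chute.py <<'E'
from h import *
from scipy.optimize import least_squares
s=lambda U,V:(310+(U+.5)/3.3-.5,80+(V+.5)/3.3-.5)
d=lambda U,V:(245+(U+.5)/3.4-.5,130+(V+.5)/3.4-.5)
L=np.array([[.220,.036,0],[.220,-.036,0],[0,.027,.014],[0,-.027,.014]])
ob={"scene":[s(215,40),s(292,73),s(99,263),s(157,289)],"side":[d(79,44),d(157,34),d(154,207),d(211,196)]}
K={c:cam(c) for c in ob}
def pose(p):
    return R.from_euler("zy",[p[2],-p[4]]).as_matrix(),np.array([p[0],p[1],p[3]])
def res(p):
    M,t=pose(p); 
    return np.concatenate([(proj(K[c],L@M.T+t)-ob[c]).ravel() for c in ob])
r1=least_squares(lambda q:res([*q,.036,np.radians(18)]),[.6,.1,1.2])
r2=least_squares(res,[*r1.x,.036,.314])
print(r1.x,r1.cost);print(np.round(r1.fun,1));print(r2.x,r2.cost)
E
python3 chute.py
python3 - <<'E'
from h import *
im={c:imaging.snapshot(c) for c in("scene","side")}
A=cv2.resize(im["scene"][265:330,195:265],None,fx=5.5,fy=5.5,interpolation=cv2.INTER_CUBIC)
B=cv2.resize(im["side"][270:355,300:375],None,fx=5.2,fy=5.2,interpolation=cv2.INTER_CUBIC)
h=max(A.shape[0],B.shape[0]); P=lambda x:cv2.copyMakeBorder(x,0,h-x.shape[0],0,0,cv2.BORDER_CONSTANT)
cv2.imwrite("pics/dock.png",np.hstack([P(A),P(B)])[:,:,::-1]);print(A.shape,B.shape)
E
```

```text
[0.57490409 0.10916523 1.53104031] 495.2041520739422
[  4.6  13.8   2.9   7.8   1.4  -6.6   0.5 -10.1   2.8  17.5  -0.5  11.7
  -4.9  -3.2  -4.4  -7.6]
[ 0.58343318  0.08414575  1.65246766  0.06222813 -0.37128134] 360.44224447957976
(358, 385, 3) (442, 390, 3)
```

View pics/dock.png

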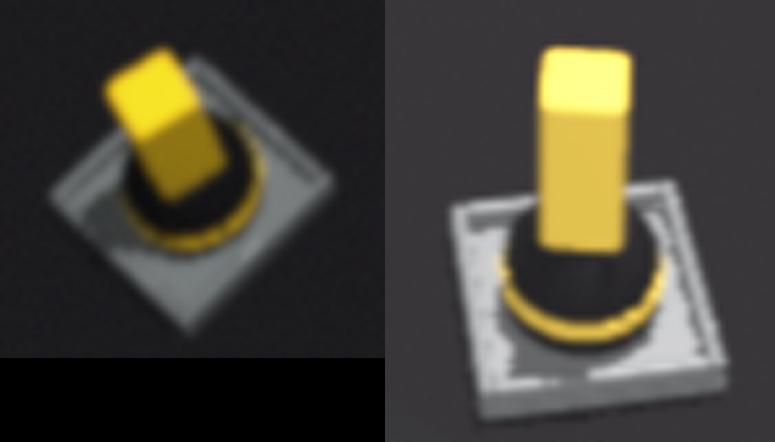

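```bash
sed -i 's/"zy"/"ZY"/' chute.py; python3 chute.py; cat > dock.py <<'E'
from h import *
from scipy.optimize import least_squares
s=lambda U,V:(195+(U+.5)/5.5-.5,265+(V+.5)/5.5-.5)
d=lambda U,V:(300+(U-385+.5)/5.2-.5,270+(V+.5)/5.2-.5)
K={c:cam(c) for c in("scene","side")}
def fit(h,z,ob,sq):
    L=np.array([[-h,-h,z],[h,-h,z],[h,h,z],[-h,h,z]])
    def res(p):
        P=L@R.from_euler("z",p[2]).as_matrix().T+[p[0],p[1],0]
        return np.concatenate([(proj(K[c],P[i])-o).ravel() for c,i,o in ob])
    r=least_squares(res,sq);print(r.x,r.cost,np.round(r.fun,1))
# corners order: from side: front-left, front-right, back-right, back-left
fit(.042,.014,[("side",[0,1,2,3],[d(480,394),d(726,362),d(675,183),d(450,208)]),("scene",[3,2,0],[s(50,193),s(195,57),s(190,322)])],[.52,-.36,0])
fit(.014,.109,[("side",[0,1,2,3],[d(540,110),d(632,113),d(630,50),d(543,48)]),("scene",[0,1,2,3],[s(143,138),s(198,97),s(160,45),s(105,88)])],[.52,-.36,0])
E
python3 dock.py
```

```text
[0.57946907 0.08833355 1.57841288] 6.447250933137255
[-0.6  0.7 -0.4  0.2 -1.  -0.7 -0.7 -0.4  0.8  0.2 -0.1 -0.  -0.2 -1.8
  1.5 -1.8]
[0.57889383 0.09479202 1.57678287 0.02695757 0.35136421] 0.9991638833923115
[ 0.52307958 -0.38007896  0.27043493] 1345.5283792951018 [ 15.4   8.4   6.   -7.9 -12.1  -2.3  -5.1  11.9  12.5 -19.7  19.6  14.
 -27.3  -9.8]
[ 0.52496652 -0.37015731  0.28239875] 220.80117056125468 [ 7.2  1.5  2.6 -5.8 -6.9 -2.9 -3.   3.9 -7.6 -3.8 -5.2  6.9  6.4  4.4
  4.2 -6.5]
```

```bash
sed -i 's/\[3,2,0\],\[s(50,193),s(195,57),s(190,322)\]/[0,1,2,3],[s(50,193),s(190,325),s(335,182),s(195,57)]/; s/s(143,138),s(198,97),s(160,45),s(105,88)/s(105,88),s(143,138),s(198,97),s(160,45)/' dock.py; python3 dock.py
```

```text
[ 0.52468783 -0.37254535 -0.17975207] 4.913352998151874 [ 0.7 -0.7  0.5 -0.3 -0.  -1.2  0.6 -1.2 -0.9  0.5 -1.6  0.3 -1.  -0.7
 -0.3 -0.2]
[ 0.52503071 -0.37035887 -0.34906358] 3.528247275507656 [ 0.8 -0.9 -0.4 -1.2 -0.5 -0.6  0.3 -0.4 -1.2  0.1 -1.1  0.7  0.1  0.3
 -0.1  0.3]
```

```bash
cat >> h.py <<'E'
A18=np.radians(18)
DOWN=R.from_rotvec([np.pi,0,0])
TILT=R.from_matrix(np.array([[1,0,0],[0,-np.cos(A18),-np.sin(A18)],[0,np.sin(A18),-np.cos(A18)]]).T)
def go(pos,Rt=DOWN):
    o=monitor.get_obs(); R0=R.from_rotvec(o["eef_rot"]); d=R0.inv().apply(np.array(pos)-o["tool_pos"])*100
    w=(R0.inv()*Rt).as_rotvec()
    print("shift",np.round(d,2),"rot",np.round(w,3),"rows",max(np.linalg.norm(d)/5,np.degrees(np.linalg.norm(w))/8.59).round(1))
def st():
    o=monitor.get_obs(); print({k:np.round(o[k],4).tolist() for k in("t","joints","tool_pos","eef_rot","force","width","grip_force")})
def slugs(c,z=.009):
    im=imaging.snapshot(c);k=cam(c);seen=[]
    for q in("slug_green_c","slug_blue_c"):
        for d in imaging.cut_out(q,c):
            m=d["pixels"];v,u=np.nonzero(m)
            if len(u)<20: continue
            e=d["extent"];uv=((e[0]+e[2])/2,(e[1]+e[3])/2)
            print(q[5:9],round(d["p"],2),np.round([u.mean(),v.mean()],1),np.round(e),np.median(im[m],0),np.round(onz(k,(u.mean(),v.mean()),z),4)[:2],np.round(onz(k,uv,z),4)[:2])
    return im,k
E
python3 -c "
from h import *
go([.474,-.092,.2])"
```

```text
shift [ 41.15 -34.74  -0.51] rot [-0.    -0.     0.359] rows 10.8
```

apply_moves(
  targets="18 -15.2 0 0 0 .359;18 -15.2 0 0 0 .359;18 -15.2 0 0 0 .359;18 -15.2 0 0 0 .359;18 -15.2 0 0 0 .359",
  gripper=1,
)

```text
t: 1.95
tool_pos: [0.3269, -0.3538, 0.1951]
eef_rot: [-3.141, -0.001, -0.001]
force: [0.4, 0.5, -0.3]
width: 0.0931
grip_force: 0.0
```

```bash
python3 -c "
from h import *
st();go([.474,-.092,.2])"
```

```text
{'t': 1.95, 'joints': [-0.9319, -0.1952, 1.8065, 0.0006, 1.53, 0.6384], 'tool_pos': [0.3269, -0.3538, 0.1951], 'eef_rot': [-3.1415, -0.0008, -0.001], 'force': [0.4111, 0.4657, -0.3048], 'width': 0.0931, 'grip_force': 0.0}
shift [ 14.72 -26.17  -0.48] rot [-0.    -0.001  0.001] rows 6.0
```

apply_moves(
  targets="14.7 -26.2 0 0 0 0;14.7 -26.2 0 0 0 0;14.7 -26.2 0 0 0 0;14.7 -26.2 0 0 0 0;14.7 -26.2 0 0 0 0",
)

```text
t: 2.45
tool_pos: [0.449, -0.1364, 0.1954]
eef_rot: [3.141, -0.001, 0.002]
force: [0.9, 0.6, 0.9]
width: 0.0928
grip_force: 0.0
```

apply_moves(
  targets="2.8 -5 0 0 0 0;2.8 -5 0 0 0 0;2.8 -5 0 0 0 0",
)

```text
t: 2.75
tool_pos: [0.4766, -0.0869, 0.1949]
eef_rot: [3.142, 0.005, -0.0]
force: [0.7, -1.1, -0.5]
width: 0.0932
grip_force: 0.0
```

```bash
python3 -c "
from h import *
st();im,k=slugs('wrist');cv2.imwrite('pics/w1.png',im[:,:,::-1]);print(k['p'],k['R'][:,2]);slugs('scene')"
```

```text
{'t': 2.75, 'joints': [-0.2861, -0.1866, 1.7993, -0.0001, 1.5291, 1.2813], 'tool_pos': [0.4766, -0.0869, 0.1949], 'eef_rot': [3.1415, 0.0053, -0.0003], 'force': [0.7439, -1.0697, -0.4736], 'width': 0.0932, 'grip_force': 0.0}
gree 0.93 [390.1 163.8] [373. 147. 406. 182.] [250. 161.  61.] [ 0.4939 -0.1715] [ 0.4931 -0.171 ]
gree 0.87 [320.8 182.9] [305. 166. 335. 202.] [100. 187. 116.] [ 0.4711 -0.0909] [ 0.47   -0.0901]
gree 0.86 [262.9 129.5] [249. 110. 284. 145.] [255. 183.  84.] [ 0.5326 -0.025 ] [ 0.5344 -0.0289]
gree 0.8 [253.4 188.9] [237. 172. 271. 205.] [60.  57.5 60. ] [ 0.4638 -0.011 ] [ 0.4646 -0.0117]
gree 0.74 [288.3 243.2] [271. 231. 302. 263.] [253. 174. 199.] [ 0.3951 -0.0509] [ 0.3901 -0.0485]
gree 0.7 [352.6  87.8] [334.  69. 373. 102.] [ 87. 134. 211.] [ 0.5776 -0.1255] [ 0.5799 -0.1265]
gree 0.29 [ 53.1 233.9] [  0. 206.  98. 248.] [137. 135. 125.] [0.4068 0.238 ] [0.4151 0.2414]
blue 0.79 [352.9  87.5] [335.  70. 373. 104.] [ 94.5 134.5 211. ] [ 0.5779 -0.1258] [ 0.5784 -0.1271]
[ 0.54317743 -0.08750284  0.38532686] [2.46602652e-01 1.69248863e-04 9.69116661e-01]
gree 0.74 [293.2 178.8] [289. 171. 301. 191.] [23. 23. 25.] [ 0.4665 -0.0105] [ 0.4743 -0.0142]
gree 0.71 [279.2 201.5] [271. 193. 286. 207.] [ 83.5 154.   92. ] [ 0.4745 -0.0901] [ 0.4695 -0.0874]
gree 0.7 [312.4 192.9] [309. 183. 318. 198.] [224. 118.  27.] [ 0.5349 -0.0229] [ 0.5328 -0.0146]
gree 0.63 [264.  178.7] [256. 171. 271. 186.] [230. 134. 162.] [ 0.3984 -0.0506] [ 0.396 -0.05 ]
gree 0.52 [269.1 228. ] [262. 220. 276. 239.] [234.  124.5  27. ] [ 0.4969 -0.1691] [ 0.4996 -0.1729]
blue 0.53 [306.8 229.5] [302. 222. 316. 237.] [ 81.5 104.  182. ] [ 0.5809 -0.1241] [ 0.5859 -0.12  ]
```

View pics/w1.png

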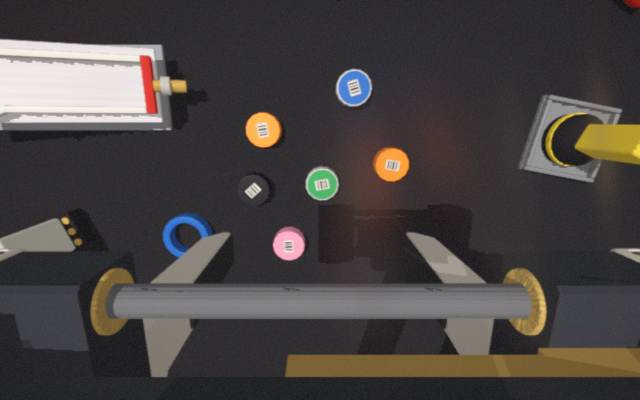

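apply_moves(
  targets="-.5 .4 5 0 0 0;-.5 .4 10 0 0 0;-.5 .4 14 0 0 0;-.5 .4 15.5 0 0 0;-.5 .4 15.5 0 0 0",
  gripper=0.3,
)

```text
t: 3.55
tool_pos: [0.4682, -0.0924, 0.0368]
eef_rot: [-3.14, 0.003, 0.009]
force: [0.4, 0.3, 0.8]
width: 0.0617
grip_force: 0.0
```

```bash
python3 -c "
from h import *
st();im,k=slugs('wrist');slugs('side');go([.4715,-.091,.003])"
```

```text
{'t': 3.55, 'joints': [-0.3022, -0.0579, 1.9808, -0.0001, 1.2248, 1.2705], 'tool_pos': [0.4682, -0.0924, 0.0368], 'eef_rot': [-3.1398, 0.003, 0.0091], 'force': [0.4307, 0.2911, 0.7614], 'width': 0.0617, 'grip_force': 0.0}
gree 0.82 [212.8 122.6] [184.  89. 246. 153.] [255. 227. 116.] [ 0.5353 -0.0227] [ 0.5363 -0.0242]
gree 0.81 [434.  181.1] [403. 153. 465. 212.] [255. 202.  85.] [ 0.4959 -0.1723] [ 0.495  -0.1724]
gree 0.78 [262.8 326.7] [240. 320. 285. 342.] [255. 215. 240.] [ 0.3808 -0.049 ] [ 0.3771 -0.0485]
gree 0.72 [202.  223.5] [172. 195. 236. 251.] [72. 70. 73.] [ 0.4653 -0.0092] [ 0.4656 -0.0106]
gree 0.63 [315.6 213.6] [290. 186. 343. 246.] [112. 193. 145.] [ 0.4726 -0.0905] [ 0.471  -0.0911]
blue 0.97 [370.6  46.4] [337.   9. 407.  82.] [107. 174. 255.] [ 0.5815 -0.1252] [ 0.5821 -0.1259]
gree 0.73 [293.9 260.7] [290. 252. 303. 272.] [254. 182.  89.] [ 0.4943 -0.1699] [ 0.4986 -0.175 ]
gree 0.64 [276.2 243. ] [268. 238. 286. 250.] [142.  167.  145.5] [ 0.4706 -0.0931] [ 0.4708 -0.0981]
gree 0.63 [293.5 223. ] [288. 217. 301. 230.] [250. 166.  82.] [ 0.5321 -0.025 ] [ 0.5343 -0.0275]
gree 0.52 [242.1 239.8] [235. 237. 248. 247.] [222. 140. 161.] [ 0.3941 -0.0529] [ 0.3913 -0.0611]
gree 0.44 [266.1 225.9] [261. 222. 273. 232.] [44. 43. 46.] [ 0.4619 -0.014 ] [ 0.4638 -0.0185]
blue 0.65 [321.5 242. ] [314. 234. 331. 252.] [153. 166. 205.] [ 0.5755 -0.1251] [ 0.5775 -0.1293]
shift [-0.14 -0.19  3.89] rot [ 0.001 -0.003 -0.   ] rows 0.8
```

apply_moves(
  targets=".1 -.1 2 0 0 0;.1 -.1 3.5 0 0 0;.1 -.1 3.6 0 0 0;.1 -.1 3.6 0 0 0;.1 -.1 3.6 0 0 0",
)

```text
t: 4.35
tool_pos: [0.4733, -0.0916, 0.0053]
eef_rot: [3.141, -0.0, 0.003]
force: [-0.4, -0.4, 1.0]
width: 0.0605
grip_force: 0.0
```

apply_moves(
  targets="0 0 0 0 0 0;0 0 0 0 0 0;0 0 0 0 0 0;0 0 0 0 0 0;0 0 0 0 0 0",
  gripper=-1,
  grip_force=25,
)

```text
t: 4.85
tool_pos: [0.4723, -0.0913, 0.004]
eef_rot: [-3.142, 0.0, -0.0]
force: [0.2, -0.3, -0.1]
width: 0.025
grip_force: 0.0
```

apply_moves(
  targets="0 0 0 0 0 0;0 0 0 0 0 0",
)

```text
t: 5.05
tool_pos: [0.4722, -0.0913, 0.0039]
eef_rot: [-3.142, 0.0, 0.0]
force: [0.1, 0.4, -0.8]
width: 0.009
grip_force: 0.0
```

```bash
python3 -c "
from h import *
st();im=imaging.snapshot('wrist');im2=imaging.snapshot('side')[180:280,210:350];cv2.imwrite('pics/w2.png',np.vstack([im,cv2.resize(im2,(280,200))[:, :].repeat(1,0) if 0 else cv2.copyMakeBorder(cv2.resize(im2,(280,200)),0,0,0,360,cv2.BORDER_CONSTANT)])[:,:,::-1])"
```

```text
{'t': 5.05, 'joints': [-0.2976, -0.0048, 1.9961, 0.0, 1.1504, 1.2734], 'tool_pos': [0.4722, -0.0913, 0.0039], 'eef_rot': [-3.1416, 0.0003, 0.0002], 'force': [0.0887, 0.3867, -0.7849], 'width': 0.009, 'grip_force': 0.0}
```

View pics/w2.png

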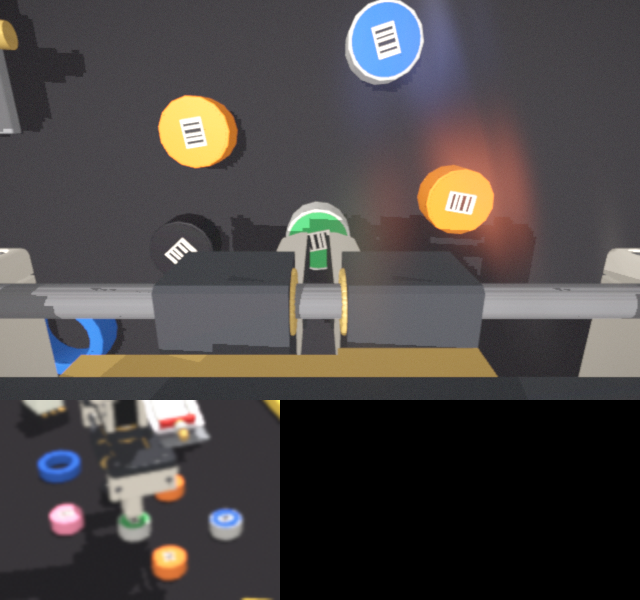

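```bash
python3 -c "
from h import *
k=cam('wrist');print(k['p'],onz(k,(318,238),.018),onz(k,(318,203),.018),onz(k,(386,40),.018), onz(k,(193,131),.018))
T=np.array([.472,-.0913,.004])
print(proj(k,[T,T+[.0075,.0,0],T+[0,.0045,.0],T+[.0075,.0045,.02],T+[-.0075,.0045,.02]]))
slugs('side')"
```

```text
[ 0.53918984 -0.0907449   0.19438488] [ 0.47312605 -0.09067556  0.018     ] [ 0.49401322 -0.09067348  0.018     ] [ 0.57787991 -0.12455558  0.018     ] [ 0.53356242 -0.02413107  0.018     ]
[[319.0152713  231.7522381 ]
 [319.02589945 220.20819064]
 [311.7674787  231.75030189]
 [311.01754093 230.99699429]
 [311.1554266  256.07371044]]
gree 0.66 [276.3 243.4] [270. 236. 284. 250.] [140. 157. 138.] [ 0.4706 -0.0944] [ 0.4732 -0.0931]
gree 0.52 [242.4 239.3] [234. 235. 250. 246.] [245. 162. 194.] [ 0.3953 -0.0513] [ 0.3932 -0.0542]
gree 0.52 [294.5 226.5] [286. 220. 300. 231.] [219. 119.  58.] [ 0.5304 -0.041 ] [ 0.5275 -0.0354]
gree 0.51 [293.8 260.8] [289. 252. 302. 272.] [252.  173.   86.5] [ 0.494  -0.1704] [ 0.4965 -0.1753]
gree 0.51 [263.1 227.5] [262. 220. 269. 234.] [47. 46. 48.] [ 0.4532 -0.0188] [ 0.4595 -0.017 ]
blue 0.7 [322.4 242. ] [317. 236. 331. 252.] [154. 167. 214.] [ 0.5775 -0.1259] [ 0.5783 -0.1337]
```

```bash
python3 -c "
from h import *
st();im=imaging.snapshot('wrist')[190:300,255:385];im2=imaging.snapshot('side')[195:260,245:320];
a=cv2.resize(im,None,fx=3.4,fy=3.4,interpolation=2);b=cv2.resize(im2,None,fx=4.6,fy=4.6,interpolation=2)
h=max(a.shape[0],b.shape[0]);P=lambda x:cv2.copyMakeBorder(x,0,h-x.shape[0],0,0,cv2.BORDER_CONSTANT)
cv2.imwrite('pics/w3.png',np.hstack([P(a),P(b)])[:,:,::-1])"
```

```text
{'t': 5.3, 'joints': [-0.2976, -0.0048, 1.9961, 0.0, 1.1504, 1.2734], 'tool_pos': [0.4722, -0.0913, 0.0039], 'eef_rot': [-3.1416, 0.0003, 0.0001], 'force': [-1.1494, 0.1257, -0.0805], 'width': 0.0003, 'grip_force': 0.0}
```

View pics/w3.png

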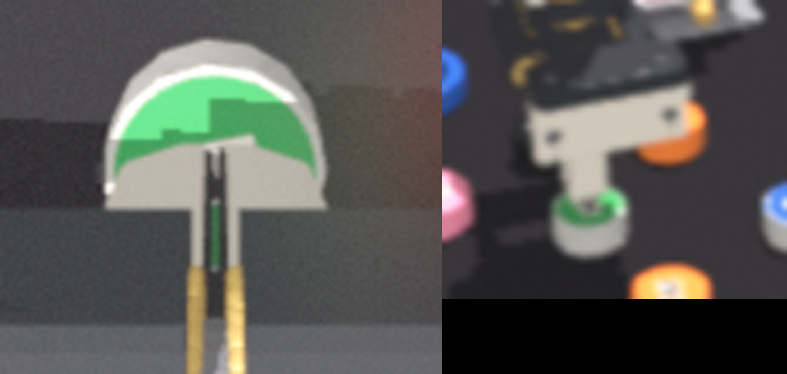

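apply_moves(
  targets="0 0 -.5 0 0 0;0 0 -.5 0 0 0;0 0 -.5 0 0 0;0 0 -.5 0 0 0;0 0 -.5 0 0 0",
  gripper=0.3,
)

```text
t: 5.9
tool_pos: [0.4722, -0.0912, 0.0089]
eef_rot: [-3.142, 0.0, 0.0]
force: [-0.4, -0.3, 0.1]
width: 0.0359
grip_force: 0.0
```

apply_moves(
  targets="0 0 0 0 0 0;0 0 0 0 0 0;0 0 0 0 0 0;0 0 .5 0 0 0;0 0 .9 0 0 0",
)

```text
t: 6.4
tool_pos: [0.4722, -0.0912, -0.0005]
eef_rot: [-3.142, 0.0, 0.0]
force: [-0.4, -0.5, 0.4]
width: 0.0604
grip_force: 0.0
```

apply_moves(
  targets="0 0 .2 0 0 0;0 0 .4 0 0 0;0 0 .4 0 0 0",
)

```text
t: 6.7
tool_pos: [0.4719, -0.0912, -0.0045]
eef_rot: [-3.141, 0.0, 0.001]
force: [-0.8, -0.4, 0.2]
width: 0.0607
grip_force: 0.0
```

apply_moves(
  targets="0 0 .2 0 0 0;0 0 .4 0 0 0;0 0 .5 0 0 0;0 0 .5 0 0 0",
)

```text
t: 7.1
tool_pos: [0.4721, -0.0912, -0.0093]
eef_rot: [-3.142, 0.0, 0.0]
force: [-0.2, -0.9, -0.9]
width: 0.0606
grip_force: 0.0
```

apply_moves(
  targets="0 0 0 0 0 0;0 0 0 0 0 0;0 0 0 0 0 0;0 0 0 0 0 0;0 0 0 0 0 0",
  gripper=-1,
)

```text
t: 7.6
tool_pos: [0.4723, -0.0913, -0.009]
eef_rot: [3.142, -0.0, 0.0]
force: [0.1, 0.1, 0.4]
width: 0.0366
grip_force: 25.0
```

```bash
python3 -c "
from h import *
st()"
```

```text
{'t': 7.6, 'joints': [-0.2976, 0.0163, 2.0019, 0.0, 1.1232, 1.2734], 'tool_pos': [0.4723, -0.0913, -0.009], 'eef_rot': [3.1416, -0.0003, 0.0002], 'force': [0.0956, 0.1405, 0.4233], 'width': 0.0366, 'grip_force': 25.0002}
```

apply_moves(
  targets="0 0 -5 0 0 0;0 0 -10 0 0 0;0 0 -15 0 0 0;0 0 -20 0 0 0;0 0 -22 0 0 0",
)

```text
t: 8.1
tool_pos: [0.4744, -0.0919, 0.2169]
eef_rot: [3.139, -0.0, 0.012]
force: [1.0, -0.7, -1.2]
width: 0.0364
grip_force: 25.0
```

apply_moves(
  targets="4 -24 0 0 0 0;4 -24 0 0 0 0;4 -24 0 0 0 0;4 -24 0 0 0 0;4 -24 0 0 0 0",
)

```text
t: 8.6
tool_pos: [0.512, 0.1512, 0.2107]
eef_rot: [-3.141, -0.001, 0.0]
force: [1.2, -1.0, -1.1]
width: 0.0364
grip_force: 25.0
```

apply_moves(
  targets="0 0 0 0 0 0;0 0 0 0 0 0",
)

```text
t: 8.8
tool_pos: [0.5118, 0.1496, 0.2103]
eef_rot: [3.141, 0.004, -0.002]
force: [-0.3, -0.7, -1.6]
width: 0.0362
grip_force: 25.0
```

```bash
python3 -c "
from h import *
import pickle
st();im=imaging.snapshot('wrist');k=cam('wrist');pickle.dump(k,open('kw.pkl','wb'));cv2.imwrite('pics/w4.png',im[:,:,::-1])"
```

```text
{'t': 8.8, 'joints': [0.1884, -0.0553, 1.6507, -0.0004, 1.5475, 1.7568], 'tool_pos': [0.5118, 0.1496, 0.2103], 'eef_rot': [3.141, 0.0038, -0.002], 'force': [-0.301, -0.7038, -1.5769], 'width': 0.0362, 'grip_force': 24.9997}
```

View pics/w4.png

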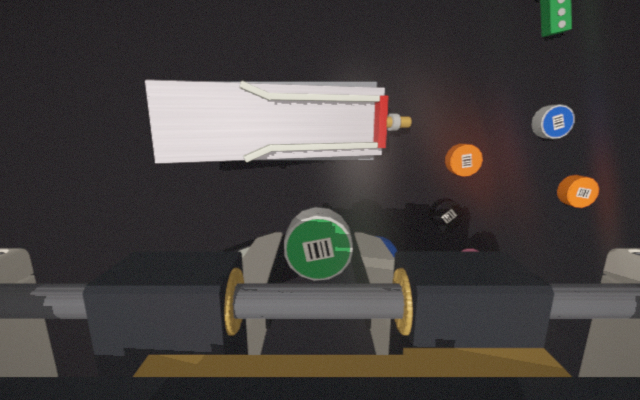

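```bash
cat > ch2.py <<'E'
from chute import *
import pickle
k=pickle.load(open('kw.pkl','rb')); K["wrist"]=k
im=cv2.imread("pics/w4.png").astype(int); red=(im[:,:,2]>110)&(im[:,:,1]<70)&(im[:,:,0]<70)
red[:, :360]=0; red[:,400:]=0
for v in (96,98,100,105,110,120,130,140,145,147,149):
    u=np.nonzero(red[v])[0]; print(v,u.min() if len(u) else None,u.max() if len(u) else None,end="; ")
w=im.sum(2)
for v in (90,100,120,140,155): print("edge",v,np.nonzero(w[v,:250]>300)[0][:1],end=";")
for u in (160,180,200,220): c=np.nonzero(w[:200,u]>330)[0];print("col",u,c.min(),c.max(),end=";")
Lw=np.array([[.220,-.036,0],[.220,.036,0],[0,-.027,0],[0,.027,0]]); ow=np.array([(148,82),(154,161.5),(375,96.5),(375,147)])
def resw(p):
    M,t=pose(p);return np.concatenate([res(p)*.7,(proj(k,Lw@M.T+t)-ow).ravel()])
r=least_squares(lambda q:resw([*q,.036,A18]),r1.x);print();print(r.x,np.round(r.fun,1))
r=least_squares(lambda q:resw([*q,.036,A18])[16:],r1.x);print(r.x,np.round(r.fun,1))
r=least_squares(lambda q:resw([*q,A18]),[*r1.x,.036]);print(r.x,np.round(r.fun,1))
E
python3 ch2.py; python3 -c "
from h import *
go([.579,.258,.14],TILT)"
```

```text
[0.57946907 0.08833355 1.57841288] 6.447250933137255
[-0.6  0.7 -0.4  0.2 -1.  -0.7 -0.7 -0.4  0.8  0.2 -0.1 -0.  -0.2 -1.8
  1.5 -1.8]
[0.57889383 0.09479202 1.57678287 0.02695757 0.35136421] 0.9991638833923115
96 383 388; 98 381 388; 100 381 387; 105 376 387; 110 376 387; 120 378 384; 130 386 386; 140 385 385; 145 385 385; 147 384 385; 149 None None; edge 90 [146];edge 100 [147];edge 120 [150];edge 140 [152];edge 155 [154];col 160 80 162;col 180 81 162;col 200 81 161;col 220 82 160;
[0.57666169 0.08778789 1.57192734] [-0.8  0.4 -0.7  0.1 -1.4 -0.7 -1.2 -0.4  0.3  0.2 -0.4  0.1 -0.8 -1.1
  0.5 -1.1 -1.4 -2.3  2.9  1.6  0.2 -0.3 -2.   0.1]
[0.5762718  0.08776134 1.57061023] [-1.3 -2.1  2.9  1.7  0.2  0.1 -2.   0.4]
[0.57666297 0.08781867 1.57192128 0.03588474] [-0.8  0.5 -0.7  0.1 -1.4 -0.7 -1.2 -0.4  0.3  0.2 -0.4  0.1 -0.8 -1.1
  0.5 -1.1 -1.4 -2.2  2.9  1.6  0.1 -0.3 -2.   0.1]
shift [  6.72 -10.95   7.03] rot [0.315 0.001 0.001] rows 2.9
```

apply_moves(
  targets="6.5 -9.1 0 .314 0 0;6.5 -9.1 0 .314 0 0;6.5 -9.1 0 .314 0 0;6.5 -9.1 5 .314 0 0;6.5 -9.1 8 .314 0 0",
)

```text
t: 9.35
tool_pos: [0.5771, 0.2374, 0.1288]
eef_rot: [-2.83, 0.003, 0.001]
force: [-0.9, -1.1, 0.2]
width: 0.0083
grip_force: 0.0
```

apply_moves(
  targets="0 0 0 0 0 0;0 0 0 0 0 0;0 0 0 0 0 0",
)

```text
t: 9.65
tool_pos: [0.579, 0.2395, 0.134]
eef_rot: [-2.827, 0.0, -0.006]
force: [1.0, 0.3, -0.1]
width: 0.0003
grip_force: 0.0
```

```bash
python3 -c "
from h import *
st();go([.577,.257,.0816],TILT)"
```

```text
{'t': 9.65, 'joints': [0.1104, 0.1509, 1.6145, 0.3198, 1.3477, 1.6144], 'tool_pos': [0.579, 0.2395, 0.134], 'eef_rot': [-2.8275, 0.0001, -0.0059], 'force': [1.0152, 0.2525, -0.1353], 'width': 0.0003, 'grip_force': 0.0}
shift [-0.22 -0.05  5.53] rot [ 0.    -0.004  0.001] rows 1.1
```

```bash
python3 -c "
from h import *
im,k=slugs('scene');i2=imaging.snapshot('side')
a=cv2.resize(im[60:260,230:450],(440,400),interpolation=2);b=cv2.resize(i2[110:290,200:380],(360,360),interpolation=2);b=cv2.copyMakeBorder(b,0,40,0,0,0)
cv2.imwrite('pics/s5.png',np.hstack([a,b])[:,:,::-1])"
```

```text
gree 0.65 [378.2 114.8] [370. 110. 386. 122.] [ 96.5 149.5  99.5] [0.5563 0.3125] [0.5584 0.3087]
gree 0.57 [293.6 179. ] [290. 173. 302. 190.] [13. 13. 14.] [ 0.4676 -0.0104] [ 0.4776 -0.0153]
gree 0.56 [312.8 193.4] [309. 187. 321. 196.] [234.5 126.   29. ] [ 0.5366 -0.0237] [ 0.5388 -0.0163]
gree 0.51 [268.8 227.9] [263. 223. 276. 235.] [237.  127.5  28. ] [ 0.4962 -0.1693] [ 0.4992 -0.1717]
gree 0.49 [264.  178.9] [258. 173. 270. 188.] [141.  72.  90.] [ 0.3988 -0.051 ] [ 0.4007 -0.0555]
blue 0.45 [306.8 229.3] [299. 218. 315. 240.] [ 79.5 103.  179. ] [ 0.5807 -0.1236] [ 0.5808 -0.1225]
blue 0.27 [300.1 336. ] [267. 312. 354. 356.] [184.  30.  25.] [ 0.7109 -0.3593] [ 0.7277 -0.344 ]
```

View pics/s5.png

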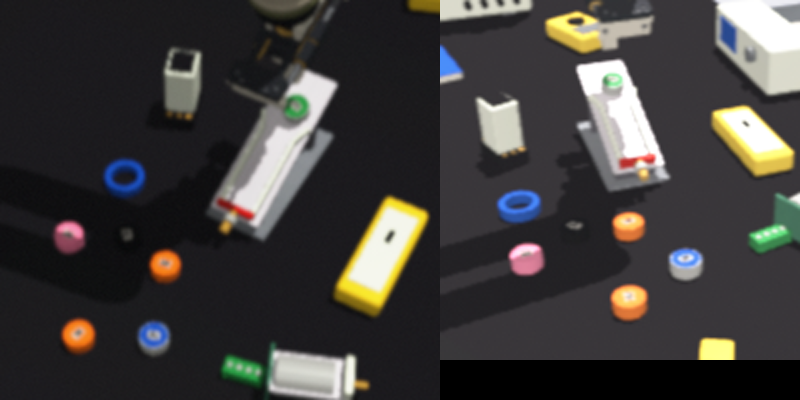

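```bash
cat >> h.py <<'E'
C0=np.array([.577,.0878,.036]); CM=np.array([[0,1,0.],[-1,0,0],[0,0,1]]).T
CM=np.array([[0,np.cos(A18),np.sin(A18)],[-1,0,0],[0,-np.sin(A18),np.cos(A18)]]).T
def local(k,uv,h=.018):   # pixel -> chute coords on plane h above bed
    d=CM.T@ray(k,uv); p=CM.T@(k["p"]-C0); return p+d*(h-p[2])/d[2]
def loc2w(s,y,h): return C0+CM@np.array([s,y,h])
E
python3 -c "
from h import *
for c,uv in(('scene',(378.2,114.8)),('side',(286,150))): print(local(cam(c),uv,.011))
imaging.snapshot('side')
for d in imaging.cut_out('slug_green_c','side'):
    v,u=np.nonzero(d['pixels']);print(round(d['p'],2),u.mean(),v.mean(),local(cam('side'),(u.mean(),v.mean()),.011))
go(loc2w(.25,0,.05),TILT)
"
```

```text
[ 0.15943893 -0.00981873  0.011     ]
[ 0.16308814 -0.00637292  0.011     ]
0.81 293.76635514018693 260.76635514018693 [-0.22768349  0.07448696  0.011     ]
0.68 266.4230769230769 225.35164835164835 [-0.10764661  0.11464116  0.011     ]
0.59 293.358024691358 222.90123456790124 [-0.11648999  0.04553592  0.011     ]
0.56 285.6386554621849 151.7310924369748 [ 0.15560168 -0.00331651  0.011     ]
0.48 242.63 239.33 [-0.13616215  0.18083778  0.011     ]
0.43 288.46050096339115 175.96339113680153 [0.05244586 0.01463853 0.011     ]
shift [-0.09 -7.57 -0.56] rot [ 0.    -0.002  0.   ] rows 1.5
```

apply_moves(
  targets=".2 -3.6 0 0 0 0;.2 -3.6 0 0 0 0;.2 -3.6 2 0 0 0;.2 -3.6 3.5 0 0 0;.2 -3.6 3.5 0 0 0",
)

```text
t: 10.45
tool_pos: [0.577, 0.2846, 0.1054]
eef_rot: [-2.829, 0.0, 0.007]
force: [-0.6, 0.1, -0.5]
width: 0.0004
grip_force: 0.0
```

apply_moves(
  targets="0 0 .4 0 0 0;0 0 .8 0 0 0;0 0 1.2 0 0 0;0 0 1.2 0 0 0",
)

```text
t: 10.85
tool_pos: [0.5792, 0.2884, 0.097]
eef_rot: [-2.828, 0.001, 0.001]
force: [0.0, 0.3, -0.3]
width: 0.0001
grip_force: 0.0
```

```bash
cat >> h.py <<'E'
def ls():
    o=monitor.get_obs(); print("t",round(o["t"],2),"local mm",np.round(CM.T@(o["tool_pos"]-C0)*1000,1),"F local",np.round(CM.T@o["force"],1),"w",np.round(o["width"],4),"g",np.round(o["grip_force"],1),"tilt err",np.round((TILT.inv()*R.from_rotvec(o["eef_rot"])).as_rotvec(),3))
E
python3 -c "
from h import *
ls()"
```

```text
t 10.85 local mm [209.6  -2.2  -4. ] F local [ 0.2 -0.  -0.4] w 0.0001 g 0.0 tilt err [-0. -0.  0.]
```

apply_moves(
  targets="0 0 .3 0 0 0;0 0 .6 0 0 0;0 0 .6 0 0 0",
)

```text
t: 11.15
tool_pos: [0.579, 0.2904, 0.0912]
eef_rot: [-2.828, 0.0, 0.001]
force: [0.2, -0.4, 0.4]
width: 0.0002
grip_force: 0.0
```

apply_moves(
  targets="0 1 0 0 0 0;0 2 0 0 0 0;0 3 0 0 0 0;0 4 0 0 0 0;0 5 0 0 0 0",
)

```text
t: 11.65
tool_pos: [0.5794, 0.2416, 0.0759]
eef_rot: [-2.828, 0.001, -0.0]
force: [-0.0, 0.2, 0.4]
width: 0.0005
grip_force: 0.3
```

```bash
python3 -c "
from h import *
ls();im=imaging.snapshot('wrist')
cv2.imwrite('pics/w6.png',im[:,:,::-1])"
```

```text
t 11.65 local mm [158.6  -2.4  -9.5] F local [0.3 0.  0.3] w 0.0005 g 0.3 tilt err [-0.     0.     0.001]
```

View pics/w6.png

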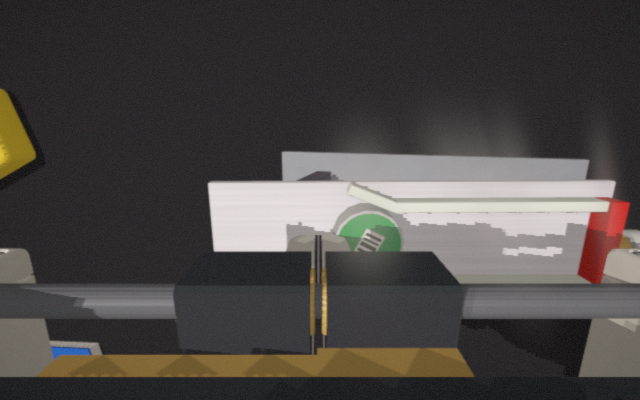

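apply_moves(
  targets="0 1.5 0 0 0 0;0 3 0 0 0 0;0 4.5 0 0 0 0;0 6 0 0 0 0;0 7.5 0 0 0 0",
)

```text
t: 12.2
tool_pos: [0.58, 0.1709, 0.0539]
eef_rot: [-2.827, -0.0, -0.002]
force: [-0.6, 1.8, 4.7]
width: 0.001
grip_force: 2.7
```

```bash
cat >> h.py <<'E'
def onch(c,q,h=.011):
    imaging.snapshot(c) if c!='wrist' else None
    o=imaging.snapshot(c) if c=='wrist' else None; k=cam(c)
    for d in imaging.cut_out(q,c):
        v,u=np.nonzero(d['pixels'])
        if len(u)<20: continue
        p=local(k,(u.mean(),v.mean()),h)*1000
        if abs(p[1])<40 and -30<p[0]<230: print(c,q[5:9],round(d['p'],2),np.round([u.mean(),v.mean()],1),"local",np.round(p,1),d['extent'])
E
python3 -c "
from h import *
ls();onch('scene','slug_green_c');onch('side','slug_green_c')"
```

```text
t 12.2 local mm [84.6 -3.  -8.7] F local [3.1 0.6 3.9] w 0.001 g 2.7 tilt err [ 0.001  0.002 -0.   ]
scene gree 0.29 [369.  145.1] local [ 70.4 -29.2  11. ] [335.1, 99.0, 399.6, 179.6]
```

apply_moves(
  targets="0 .5 -.1 0 0 0;0 1 -.1 0 0 0;0 1.5 -.1 0 0 0;0 2 -.1 0 0 0;0 2.2 -.1 0 0 0",
)

```text
t: 12.9
tool_pos: [0.5792, 0.1497, 0.0469]
eef_rot: [-2.828, 0.001, 0.0]
force: [-0.3, -0.5, 0.5]
width: 0.0003
grip_force: 0.3
```

```bash
python3 -c "
from h import *
ls();i2=imaging.snapshot('side');i3=imaging.snapshot('wrist')
a=cv2.resize(i2[130:220,240:350],None,fx=5,fy=5,interpolation=2)[:400]
cv2.imwrite('pics/s7.png',np.hstack([a[:,:550],i3[:,250:500]])[:,:,::-1])"
```

```text
t 12.9 local mm [62.2 -2.2 -8.8] F local [-0.3  0.3  0.7] w 0.0003 g 0.3 tilt err [-0.    -0.     0.001]
```

View pics/s7.png

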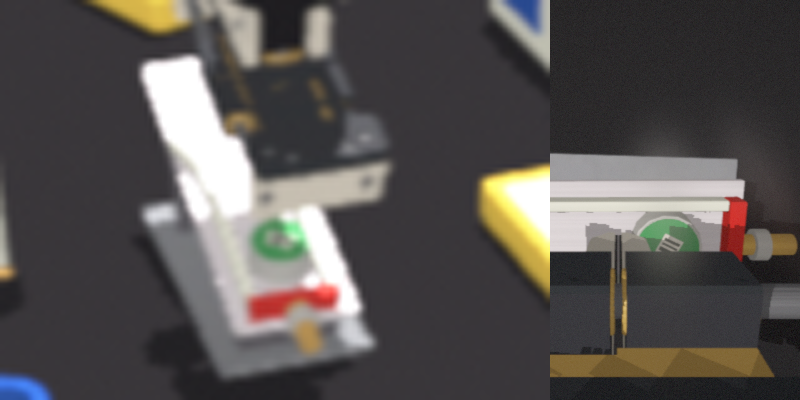

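apply_moves(
  targets="0 .3 0 0 0 0;0 .6 0 0 0 0;0 .9 0 0 0 0;0 .9 0 0 0 0",
)

```text
t: 13.4
tool_pos: [0.5792, 0.1412, 0.0442]
eef_rot: [-2.828, 0.001, 0.0]
force: [0.1, 0.9, 0.2]
width: 0.0007
grip_force: 0.0
```

apply_moves(
  targets="0 .1 0 0 0 0;0 .2 0 0 0 0;0 .2 0 0 0 0",
)

```text
t: 13.7
tool_pos: [0.5793, 0.1397, 0.0438]
eef_rot: [-2.828, 0.0, 0.0]
force: [-0.8, 0.1, 0.1]
width: 0.0006
grip_force: 0.1
```

```bash
python3 -c "
from h import *
ls();onch('wrist','slug_green_c')"
```

```text
t 13.7 local mm [51.7 -2.3 -8.7] F local [0.1 0.8 0.1] w 0.0006 g 0.1 tilt err [-0.  0.  0.]
wrist gree 0.62 [367.5 231.4] local [25.  -9.3 11. ] [331.8, 211.9, 399.7, 251.6]
```

apply_moves(
  targets="0 .1 0 0 0 0;0 .2 0 0 0 0;0 .2 0 0 0 0",
)

```text
t: 14.1
tool_pos: [0.5793, 0.1377, 0.0431]
eef_rot: [-2.828, 0.0, 0.0]
force: [0.6, 0.8, 0.3]
width: 0.0007
grip_force: 0.1
```

apply_moves(
  targets="0 .05 0 0 0 0;0 .1 0 0 0 0;0 .1 0 0 0 0",
)

```text
t: 14.4
tool_pos: [0.5793, 0.1368, 0.0428]
eef_rot: [-2.828, 0.0, -0.0]
force: [-0.8, 0.4, 0.3]
width: 0.0004
grip_force: 0.1
```

```bash
python3 -c "
from h import *
ls();im=imaging.snapshot('wrist');cv2.imwrite('pics/tmp.png',im[:,:,::-1])
for v in (215,220,225,230):
    print(v,' '.join('%d:%d,%d,%d'%(u,*im[v,u]) for u in range(385,430,3)))"
```

```text
t 14.4 local mm [48.7 -2.3 -8.6] F local [0.4 0.8 0.1] w 0.0004 g 0.1 tilt err [-0.  0.  0.]
215 385:139,134,131 388:152,145,144 391:194,186,186 394:211,204,204 397:213,206,206 400:172,80,76 403:170,56,51 406:208,56,49 409:209,57,50 412:209,54,46 415:209,55,49 418:206,49,41 421:145,42,38 424:35,34,33 427:30,32,32
220 385:149,144,139 388:125,122,115 391:149,141,139 394:152,144,143 397:149,141,141 400:168,64,59 403:169,53,49 406:210,58,52 409:209,57,49 412:208,54,48 415:208,54,47 418:207,53,46 421:108,26,22 424:30,32,31 427:35,29,31
225 385:96,160,106 388:165,176,158 391:172,167,161 394:147,140,140 397:147,138,138 400:121,55,50 403:120,45,41 406:151,47,39 409:154,44,42 412:183,46,44 415:199,52,44 418:198,47,40 421:73,30,28 424:30,27,27 427:27,25,24
230 385:79,113,78 388:80,114,80 391:76,112,78 394:128,125,117 397:140,133,131 400:118,45,40 403:119,42,37 406:140,41,39 409:143,41,38 412:142,38,34 415:143,37,41 418:141,31,29 421:46,29,28 424:39,34,35 427:102,99,93
```

apply_moves(
  targets="0 .05 0 0 0 0;0 .1 0 0 0 0;0 .1 0 0 0 0",
)

```text
t: 14.75
tool_pos: [0.5793, 0.1359, 0.0425]
eef_rot: [-2.828, 0.0, -0.0]
force: [-0.7, -0.1, -0.1]
width: 0.0004
grip_force: 0.1
```

apply_moves(
  targets="0 .05 0 0 0 0;0 .1 0 0 0 0;0 .1 0 0 0 0",
)

```text
t: 15.05
tool_pos: [0.5793, 0.135, 0.0423]
eef_rot: [-2.827, 0.0, -0.0]
force: [0.1, 0.5, 0.2]
width: 0.0006
grip_force: 0.3
```

```bash
python3 -c "
from h import *
ls();im=imaging.snapshot('wrist')
for v in (230,235,240,245):
    print(v,' '.join('%d:%d,%d,%d'%(u,*im[v,u]) for u in range(388,412,2)))"
```

```text
t 15.05 local mm [46.8 -2.3 -8.6] F local [ 0.6 -0.1  0.1] w 0.0006 g 0.3 tilt err [-0.  0.  0.]
230 388:81,116,81 390:73,111,73 392:92,117,90 394:130,127,120 396:119,91,84 398:117,50,44 400:120,43,36 402:141,50,43 404:144,50,44 406:142,44,37 408:142,36,32 410:142,40,35
235 388:75,111,75 390:72,109,71 392:69,108,71 394:70,107,71 396:118,123,110 398:128,114,108 400:125,55,48 402:140,49,42 404:143,44,40 406:143,46,40 408:141,38,33 410:142,40,34
240 388:70,109,71 390:70,109,71 392:65,106,68 394:66,107,69 396:68,108,72 398:118,122,112 400:130,81,77 402:142,47,43 404:143,43,38 406:142,46,37 408:141,39,34 410:143,43,40
245 388:67,105,69 390:66,105,66 392:63,106,66 394:59,103,63 396:57,103,62 398:100,116,95 400:127,119,112 402:143,52,46 404:142,43,39 406:141,39,36 408:142,39,33 410:140,39,28
```

apply_moves(
  targets="0 .05 0 0 0 0;0 .1 0 0 0 0;0 .1 0 0 0 0",
)

```text
t: 15.4
tool_pos: [0.5794, 0.1344, 0.0421]
eef_rot: [-2.827, 0.0, -0.0]
force: [0.4, 3.2, 1.2]
width: 0.0005
grip_force: 1.4
```

apply_moves(
  targets="0 .05 0 0 0 0;0 .1 0 0 0 0;0 .1 0 0 0 0",
)

```text
t: 15.7
tool_pos: [0.5795, 0.1339, 0.0421]
eef_rot: [-2.826, -0.0, -0.001]
force: [-0.3, 6.1, 2.7]
width: 0.0003
grip_force: 2.8
```

```bash
python3 -c "
from h import *
ls()"
```

```text
t 15.7 local mm [45.8 -2.5 -8.4] F local [6.6 0.3 0.7] w 0.0003 g 2.8 tilt err [ 0.001  0.    -0.   ]
```

apply_moves(
  targets="0 -.5 0 0 0 0;0 -.5 -5 0 0 0;0 -.5 -10 0 0 0;0 -.5 -15 0 0 0;0 -.5 -15 0 0 0",
)

```text
t: 16.2
tool_pos: [0.5839, 0.0891, 0.1944]
eef_rot: [-2.83, 0.0, -0.019]
force: [1.7, 0.5, 0.7]
width: 0.0006
grip_force: 0.0
```

```bash
python3 -c "
from h import *
st();go([.579,-.124,.2])"
```

```text
{'t': 16.2, 'joints': [-0.1467, 0.0853, 1.5726, 0.3102, 1.5196, 1.4025], 'tool_pos': [0.5839, 0.0891, 0.1944], 'eef_rot': [-2.8303, 0.0001, -0.0189], 'force': [1.7096, 0.4945, 0.717], 'width': 0.0006, 'grip_force': 0.0}
shift [-0.44 20.11 -7.06] rot [-0.311 -0.013 -0.   ] rows 4.3
```

apply_moves(
  targets="0 20.1 -7 -.314 0 0;0 20.1 -7 -.314 0 0;0 20.1 -7 -.314 0 0;0 20.1 -7 -.314 0 0;0 20.1 -7 -.314 0 0",
  gripper=0.3,
)

```text
t: 16.7
tool_pos: [0.5787, -0.1256, 0.1899]
eef_rot: [3.139, -0.005, -0.001]
force: [0.2, 0.2, -0.2]
width: 0.0361
grip_force: 0.0
```

apply_moves(
  targets="0 0 0 0 0 0;0 0 0 0 0 0;0 0 0 0 0 0",
)

```text
t: 17.0
tool_pos: [0.5792, -0.1199, 0.19]
eef_rot: [-3.141, -0.002, 0.001]
force: [-0.3, -0.9, -0.0]
width: 0.0585
grip_force: 0.0
```

```bash
cat >> h.py <<'E'
def see(c,q,z=.009):
    imaging.snapshot(c);k=cam(c)
    for d in imaging.cut_out(q,c):
        v,u=np.nonzero(d['pixels'])
        if len(u)>20: print(c,q,round(d['p'],2),np.round([u.mean(),v.mean()],1),np.round(onz(k,(u.mean(),v.mean()),z)[:2],4))
E
python3 -c "
from h import *
st();see('wrist','slug_blue_c');go([.579,-.124,.03])"
```

```text
{'t': 17.0, 'joints': [-0.291, 0.1103, 1.5189, 0.0004, 1.513, 1.2788], 'tool_pos': [0.5792, -0.1199, 0.19], 'eef_rot': [-3.1411, -0.0016, 0.0007], 'force': [-0.33, -0.8515, -0.0476], 'width': 0.0585, 'grip_force': 0.0}
wrist slug_blue_c 0.78 [321.9 181.1] [ 0.5773 -0.1236]
wrist slug_blue_c 0.34 [551.5 237.7] [ 0.5079 -0.4033]
shift [-0.03  0.41 16.02] rot [-0.     0.     0.001] rows 3.2
```

apply_moves(
  targets="-.1 .3 5 0 0 0;-.1 .3 10 0 0 0;-.1 .3 15 0 0 0;-.1 .3 15 0 0 0;-.1 .3 15 0 0 0",
)

```text
t: 17.6
tool_pos: [0.5776, -0.1234, 0.0404]
eef_rot: [-3.141, -0.001, 0.003]
force: [-0.6, 0.1, 1.7]
width: 0.0605
grip_force: 0.0
```

apply_moves(
  targets="0 0 0 0 0 0;0 0 0 0 0 0;0 0 0 0 0 0",
)

```text
t: 17.9
tool_pos: [0.5803, -0.1248, 0.0432]
eef_rot: [3.14, -0.0, 0.007]
force: [-0.3, -0.5, -0.3]
width: 0.0607
grip_force: 0.0
```

```bash
python3 -c "
from h import *
see('wrist','slug_blue_c');st()"
```

```text
wrist slug_blue_c 0.68 [317.2 220.1] [ 0.5767 -0.1236]
{'t': 18.0, 'joints': [-0.2984, 0.2302, 1.664, 0.0, 1.2448, 1.2727], 'tool_pos': [0.5794, -0.1246, 0.0421], 'eef_rot': [3.1408, -0.0004, 0.0039], 'force': [-0.6448, -0.4458, 0.1522], 'width': 0.061, 'grip_force': 0.0}
```

apply_moves(
  targets="-.1 0 2 0 0 0;-.1 0 4 0 0 0;-.1 0 4.7 0 0 0;-.1 0 5 0 0 0;-.1 0 5 0 0 0",
)

```text
t: 18.5
tool_pos: [0.5774, -0.1243, -0.0094]
eef_rot: [-3.142, 0.0, -0.0]
force: [-0.1, 0.2, 0.5]
width: 0.0606
grip_force: 0.0
```

apply_moves(
  targets="0 0 0 0 0 0;0 0 0 0 0 0;0 0 0 0 0 0;0 0 0 0 0 0;0 0 0 0 0 0",
  gripper=-1,
  grip_force=30,
)

```text
t: 19.0
tool_pos: [0.5777, -0.1245, -0.009]
eef_rot: [3.141, -0.0, 0.001]
force: [-1.0, -0.1, 3.3]
width: 0.0366
grip_force: 30.0
```

apply_moves(
  targets="0 0 -4 0 0 0;0 0 -8 0 0 0;0 0 -12 0 0 0;0 0 -16 0 0 0;0 0 -19 0 0 0",
)

```text
t: 19.5
tool_pos: [0.5777, -0.1244, 0.183]
eef_rot: [3.141, -0.0, 0.003]
force: [0.8, -0.4, -1.4]
width: 0.0363
grip_force: 30.0
```

apply_moves(
  targets="0 -4 0 .08 0 0;0 -9 0 .16 0 0;0 -14 0 .25 0 0;0 -19 0 .314 0 0;0 -23 0 .314 0 0",
)

```text
t: 20.0
tool_pos: [0.5764, 0.1066, 0.1789]
eef_rot: [-2.825, 0.004, 0.004]
force: [0.3, 0.5, -2.3]
width: 0.0364
grip_force: 30.0
```

apply_moves(
  targets="0 0 0 0 0 0;0 0 0 0 0 0",
)

```text
t: 20.2
tool_pos: [0.5768, 0.1063, 0.1798]
eef_rot: [-2.828, -0.002, 0.001]
force: [0.0, -0.6, -1.2]
width: 0.0361
grip_force: 30.0
```

```bash
python3 -c "
from h import *
st();ls();go(loc2w(.175,0,.04),TILT)"
```

```text
{'t': 20.2, 'joints': [-0.1188, 0.0881, 1.597, 0.3117, 1.4998, 1.4211], 'tool_pos': [0.5768, 0.1063, 0.1798], 'eef_rot': [-2.8282, -0.0025, 0.0014], 'force': [0.0203, -0.6231, -1.2268], 'width': 0.0361, 'grip_force': 29.9993}
t 20.2 local mm [ 62.    0.2 131.1] F local [-1. -0. -1.] w 0.0361 g 30.0 tilt err [-0.001 -0.001 -0.002]
shift [  0.05 -11.3    9.1 ] rot [0.001 0.001 0.002] rows 2.9
```

apply_moves(
  targets="0 -5 0 0 0 0;0 -10 2 0 0 0;0 -11.3 6 0 0 0;0 -11.3 9 0 0 0;0 -11.3 9 0 0 0",
)

```text
t: 20.7
tool_pos: [0.5737, 0.2407, 0.1242]
eef_rot: [-2.83, 0.0, 0.012]
force: [-1.0, -0.7, -3.7]
width: 0.0363
grip_force: 30.0
```

apply_moves(
  targets="0 0 2 0 0 0;0 0 3.5 0 0 0;0 0 4.2 0 0 0;0 0 4.5 0 0 0;0 0 4.5 0 0 0",
)

```text
t: 21.2
tool_pos: [0.5775, 0.2545, 0.0871]
eef_rot: [-2.828, 0.001, -0.0]
force: [-0.0, -0.2, -1.4]
width: 0.0361
grip_force: 30.0
```

```bash
python3 -c "
from h import *
ls()"
```

```text
t 21.2 local mm [174.3  -0.5  -2.9] F local [-0.6  0.  -1.3] w 0.0361 g 30.0 tilt err [-0.     0.     0.001]
```

Lower to contact in small steps.

apply_moves(
  targets="0 0 .2 0 0 0;0 0 .4 0 0 0;0 0 .4 0 0 0;0 0 .4 0 0 0",
)

```text
t: 21.6
tool_pos: [0.5774, 0.2561, 0.0833]
eef_rot: [-2.828, 0.0, -0.0]
force: [-0.0, -0.4, -1.4]
width: 0.0365
grip_force: 30.0
```

apply_moves(
  targets="0 0 .1 0 0 0;0 0 .1 0 0 0;0 0 .1 0 0 0",
)

```text
t: 21.9
tool_pos: [0.5773, 0.2564, 0.0821]
eef_rot: [-2.828, 0.0, 0.0]
force: [-0.3, 0.6, -1.4]
width: 0.0363
grip_force: 30.0
```

```bash
python3 -c "
from h import *
ls()"
```

```text
t 21.9 local mm [174.6  -0.3  -8.3] F local [ 0.1  0.3 -1.5] w 0.0363 g 30.0 tilt err [-0. -0.  0.]
```

apply_moves(
  targets="0 0 .1 0 0 0;0 0 .1 0 0 0;0 0 .1 0 0 0",
)

```text
t: 22.2
tool_pos: [0.5772, 0.2568, 0.081]
eef_rot: [-2.828, 0.0, 0.0]
force: [-0.2, 0.6, -2.4]
width: 0.0362
grip_force: 30.0
```

apply_moves(
  targets="0 0 0 0 0 0;0 0 0 0 0 0;0 0 0 0 0 0;0 0 0 0 0 0;0 0 0 0 0 0",
  gripper=0.25,
)

```text
t: 22.7
tool_pos: [0.5774, 0.2568, 0.0812]
eef_rot: [-2.828, 0.0, -0.0]
force: [-0.0, 0.9, -0.4]
width: 0.058
grip_force: 0.0
```

apply_moves(
  targets="0 0 -2 0 0 0;0 0 -4 0 0 0;0 -4 -4 0 0 0;0 -4 -4 0 0 0;0 -4 -4 0 0 0",
)

```text
t: 23.2
tool_pos: [0.5773, 0.283, 0.1319]
eef_rot: [-2.828, -0.002, -0.001]
force: [-1.1, 0.2, -0.6]
width: 0.0582
grip_force: 0.0
```

apply_moves(
  targets="0 0 0 0 0 0;0 0 0 0 0 0;0 0 0 0 0 0;0 0 0 0 0 0;0 0 0 0 0 0",
  gripper=-1,
)

```text
t: 23.7
tool_pos: [0.5773, 0.2822, 0.1313]
eef_rot: [-2.828, 0.001, 0.0]
force: [0.3, 0.7, 1.0]
width: 0.0227
grip_force: 0.0
```

```bash
python3 -c "
from h import *
ls();onch('wrist','slug_blue_c')
for q in('slug_blue_c','slug_green_c'): onch('side',q)"
```

```text
t 23.7 local mm [214.3  -0.3  30.6] F local [ 1.  -0.3  0.7] w 0.0227 g 0.0 tilt err [-0.    -0.     0.001]
wrist blue 0.58 [377.2 220.2] local [175.   -1.5  11. ] [348.6, 191.2, 406.7, 249.6]
side blue 0.64 [282.8 148.6] local [171.5   1.8  11. ] [279.9, 146.3, 287.6, 154.1]
side gree 0.66 [296.  182.6] local [21.8  0.4 11. ] [291.7, 174.3, 303.1, 188.3]
```

apply_moves(
  targets="0 0 0 0 0 0;0 0 0 0 0 0;0 0 2 0 0 0;0 0 3.5 0 0 0;0 0 3.9 0 0 0",
)

```text
t: 24.5
tool_pos: [0.5755, 0.2946, 0.0917]
eef_rot: [-2.828, 0.0, 0.006]
force: [-0.7, -1.2, 0.2]
width: 0.001
grip_force: 0.0
```

apply_moves(
  targets="0 1 0 0 0 0;0 2 0 0 0 0;0 3 0 0 0 0;0 4 0 0 0 0;0 5 0 0 0 0",
)

```text
t: 25.0
tool_pos: [0.5777, 0.2457, 0.0792]
eef_rot: [-2.827, 0.001, -0.001]
force: [0.6, -0.7, -0.5]
width: 0.0004
grip_force: 0.4
```

apply_moves(
  targets="0 1.2 0 0 0 0;0 2.4 0 0 0 0;0 3.6 0 0 0 0;0 4.8 0 0 0 0;0 6 0 0 0 0",
)

```text
t: 25.5
tool_pos: [0.5776, 0.189, 0.0605]
eef_rot: [-2.827, 0.0, -0.001]
force: [-0.4, 1.2, 3.9]
width: 0.0006
grip_force: 1.9
```

```bash
python3 -c "
from h import *
ls();onch('wrist','slug_blue_c')"
```

```text
t 25.5 local mm [103.8  -0.6  -8. ] F local [2.4 0.4 3.3] w 0.0006 g 1.9 tilt err [0.    0.001 0.   ]
wrist blue 0.89 [364.9 230.3] local [76.6 -7.8 11. ] [326.4, 207.4, 400.7, 247.5]
wrist blue 0.51 [313.8 205.8] local [105.  -21.9  11. ] [112.3, 150.0, 571.5, 285.2]
```

apply_moves(
  targets="0 .4 -.05 0 0 0;0 .8 -.05 0 0 0;0 1.2 -.05 0 0 0;0 1.6 -.05 0 0 0;0 1.6 -.05 0 0 0",
)

```text
t: 26.1
tool_pos: [0.5771, 0.1741, 0.0556]
eef_rot: [-2.828, 0.001, 0.001]
force: [-0.1, -0.3, -0.3]
width: 0.0006
grip_force: 0.0
```

apply_moves(
  targets="0 .1 0 0 0 0;0 .2 0 0 0 0;0 .2 0 0 0 0",
)

```text
t: 26.4
tool_pos: [0.5773, 0.1726, 0.0554]
eef_rot: [-2.828, 0.0, -0.0]
force: [-0.7, -0.2, 0.1]
width: 0.0001
grip_force: 0.1
```

apply_moves(
  targets="0 .05 0 0 0 0;0 .1 0 0 0 0;0 .1 0 0 0 0",
)

```text
t: 26.7
tool_pos: [0.5773, 0.1716, 0.0551]
eef_rot: [-2.828, 0.0, -0.0]
force: [0.8, 1.5, 0.3]
width: 0.0004
grip_force: 0.2
```

```bash
python3 -c "
from h import *
ls()"
```

```text
t 26.7 local mm [85.6 -0.3 -7.7] F local [ 1.6 -0.8 -0.2] w 0.0004 g 0.2 tilt err [-0.  0.  0.]
```

apply_moves(
  targets="0 .05 0 0 0 0;0 .1 0 0 0 0;0 .1 0 0 0 0",
)

```text
t: 27.0
tool_pos: [0.5773, 0.1706, 0.0547]
eef_rot: [-2.828, 0.0, 0.0]
force: [0.0, -0.1, 1.1]
width: 0.0003
grip_force: 0.2
```

apply_moves(
  targets="0 .05 0 0 0 0;0 .1 0 0 0 0;0 .1 0 0 0 0",
)

```text
t: 27.3
tool_pos: [0.5774, 0.1698, 0.0546]
eef_rot: [-2.827, 0.0, -0.0]
force: [0.3, 0.5, 0.8]
width: 0.0003
grip_force: 0.7
```

apply_moves(
  targets="0 .05 0 0 0 0;0 .1 0 0 0 0;0 .1 0 0 0 0",
)

```text
t: 27.6
tool_pos: [0.5774, 0.1692, 0.0544]
eef_rot: [-2.827, 0.0, -0.0]
force: [0.1, 4.1, 2.9]
width: 0.0008
grip_force: 1.9
```

```bash
python3 -c "
from h import *
ls()"
```

```text
t 27.6 local mm [83.2 -0.4 -7.6] F local [ 4.8 -0.1  1.5] w 0.0008 g 1.9 tilt err [ 0.001  0.    -0.   ]
```

apply_moves(
  targets="0 -.5 0 0 0 0;0 -.5 -5 0 0 0;0 -.5 -10 0 0 0;0 -.5 -15 0 0 0;0 -.5 -20 0 0 0",
)

```text
t: 28.1
tool_pos: [0.5768, 0.111, 0.2475]
eef_rot: [-2.829, 0.001, 0.001]
force: [0.6, -0.7, -0.5]
width: 0.0006
grip_force: 0.0
```

apply_moves(
  targets="0 0 0 0 0 0;0 0 0 0 0 0",
  gripper=0.3,
)

```text
t: 28.3
tool_pos: [0.5783, 0.111, 0.2475]
eef_rot: [-2.829, 0.001, -0.005]
force: [-0.5, -0.5, -0.7]
width: 0.0117
grip_force: 0.0
```

```bash
cat >> h.py <<'E'
RD=R.from_euler('z',-.349)*DOWN
E
python3 -c "
from h import *
st();go([.525,-.370,.25],RD)
i=imaging.snapshot('wrist');i2=imaging.snapshot('side')
a=cv2.resize(i2[130:210,250:350],None,fx=4,fy=4,interpolation=2);b=cv2.resize(i[100:300,280:480],(400,400));a=cv2.copyMakeBorder(a,0,80,0,0,0)
cv2.imwrite('pics/row.png',np.hstack([a,b])[:,:,::-1])"
```

```text
{'t': 28.3, 'joints': [-0.1104, 0.0567, 1.5066, 0.3116, 1.6083, 1.4682], 'tool_pos': [0.5783, 0.111, 0.2475], 'eef_rot': [-2.8286, 0.0011, -0.005], 'force': [-0.4686, -0.505, -0.7336], 'width': 0.0117, 'grip_force': 0.0}
shift [ -5.27  45.69 -15.07] rot [-0.31   0.051  0.345] rows 9.7
```

View pics/row.png

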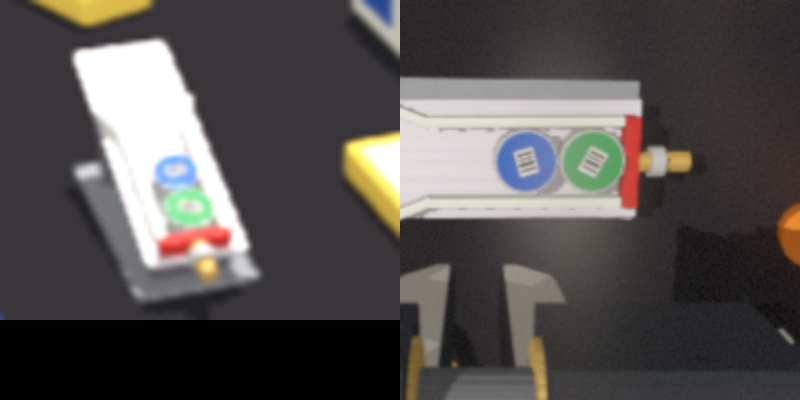

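```bash
python3 -c "
from h import *
k=cam('wrist')
print(local(k,(376.5,181),.018),local(k,(343,181.5),.018))"
```

```text
[0.02146095 0.00110047 0.018     ] [0.05953149 0.00165381 0.018     ]
```

apply_moves(
  targets="-2.7 23 -7.5 -.31 .051 .345;-2.7 23 -7.5 -.31 .051 .345;-2.7 23 -7.5 -.31 .051 .345;-2.7 23 -7.5 -.31 .051 .345;-2.7 23 -7.5 -.31 .051 .345",
)

```text
t: 28.9
tool_pos: [0.549, -0.1303, 0.2437]
eef_rot: [-3.095, 0.54, 0.012]
force: [0.5, -0.5, -0.1]
width: 0.0582
grip_force: 0.0
```

```bash
python3 -c "
from h import *
go([.525,-.370,.25],RD)"
```

```text
shift [ 5.85 23.37 -0.65] rot [0.001 0.007 0.004] rows 4.8
```

apply_moves(
  targets="5.8 23.4 -.6 0 0 0;5.8 23.4 -.6 0 0 0;5.8 23.4 -.6 0 0 0;5.8 23.4 -.6 0 0 0;5.8 23.4 -.6 0 0 0",
)

```text
t: 29.4
tool_pos: [0.5236, -0.3714, 0.2489]
eef_rot: [-3.092, 0.543, 0.012]
force: [-0.0, -0.4, -0.5]
width: 0.0606
grip_force: 0.0
```

apply_moves(
  targets="0 0 0 0 0 0;0 0 0 0 0 0;0 0 0 0 0 0",
)

```text
t: 29.7
tool_pos: [0.525, -0.3684, 0.2503]
eef_rot: [-3.092, 0.541, 0.009]
force: [0.2, 0.4, 0.4]
width: 0.0603
grip_force: 0.0
```

```bash
python3 -c "
from h import *
st();go([.525,-.370,.075],RD)
i=imaging.snapshot('wrist');cv2.imwrite('pics/rd.png',i[:,:,::-1]);k=cam('wrist')
M=R.from_euler('z',-.349).as_matrix();P=[np.array([.525,-.370,.109])+M@np.array([a*.014,b*.014,0]) for a,b in((-1,-1),(1,-1),(1,1),(-1,1))]
print(proj(k,P).round(1))
for d in imaging.cut_out('reader_nose','wrist')[:2]: print(d['p'],d['extent'])
w=(i[:,:,0]>150)&(i[:,:,2]<90);v,u=np.nonzero(w);ok=(abs(u-320)<80);print(u[ok].mean(),v[ok].mean(),cv2.minAreaRect(np.c_[u[ok],v[ok]].astype(np.float32)))
"
```

```text
{'t': 29.7, 'joints': [-0.6913, 0.2342, 1.2719, -0.0007, 1.6418, 1.2259], 'tool_pos': [0.525, -0.3684, 0.2503], 'eef_rot': [-3.0921, 0.541, 0.0091], 'force': [0.2427, 0.3539, 0.4246], 'width': 0.0603, 'grip_force': 0.0}
shift [ 0.16  0.18 17.53] rot [-0.001  0.006  0.003] rows 3.5
[[333.3 198.1]
 [333.7 171.8]
 [306.7 171.7]
 [306.8 198. ]]
0.6 [297.9, 149.1, 341.0, 201.3]
0.54 [0.1, 221.0, 17.4, 251.6]
304.82060353798124 223.53444328824142 ((320.0, 194.0), (364.0, 158.0), 90.0)
```

View pics/rd.png

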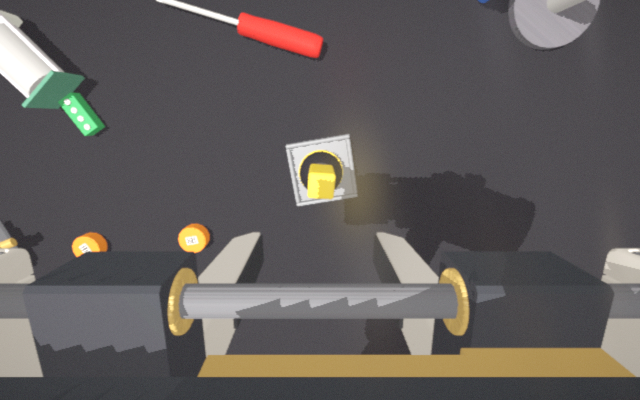

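apply_moves(
  targets=".1 .1 5 0 .005 .003;.1 .1 9 0 .005 .003;.1 .1 11 0 .005 .003;.1 .1 11 0 .005 .003;.1 .1 11 0 .005 .003",
)

```text
t: 30.3
tool_pos: [0.5259, -0.3703, 0.1428]
eef_rot: [3.094, -0.546, 0.003]
force: [0.3, -0.8, 0.4]
width: 0.06
grip_force: 0.0
```

apply_moves(
  targets="0 0 0 0 0 0;0 0 0 0 0 0;0 0 0 0 0 0",
)

```text
t: 30.6
tool_pos: [0.5262, -0.3716, 0.1437]
eef_rot: [3.092, -0.547, 0.006]
force: [-0.5, 0.8, 0.9]
width: 0.0604
grip_force: 0.0
```

```bash
python3 -c "
from h import *
st();go([.525,-.370,.075],RD)"
```

```text
{'t': 30.6, 'joints': [-0.6949, 0.271, 1.4224, 0.0007, 1.4442, 1.2262], 'tool_pos': [0.5262, -0.3716, 0.1437], 'eef_rot': [3.0922, -0.5473, 0.0058], 'force': [-0.4555, 0.8251, 0.9009], 'width': 0.0604, 'grip_force': 0.0}
shift [-0.19 -0.12  6.87] rot [ 0.001 -0.004 -0.001] rows 1.4
```

apply_moves(
  targets="-.1 -.1 2 0 0 0;-.1 -.1 4 0 0 0;-.1 -.1 6 0 0 0;-.1 -.1 6.7 0 0 0;-.1 -.1 6.7 0 0 0",
)

```text
t: 31.1
tool_pos: [0.5242, -0.3693, 0.074]
eef_rot: [-3.092, 0.548, 0.001]
force: [0.7, 0.1, -0.0]
width: 0.0604
grip_force: 0.0
```

apply_moves(
  targets="0 0 0 0 0 0;0 0 0 0 0 0;0 0 0 0 0 0;0 0 0 0 0 0;0 0 0 0 0 0",
  gripper=-1,
  grip_force=40,
)

```text
t: 31.6
tool_pos: [0.5251, -0.3701, 0.0756]
eef_rot: [3.093, -0.548, 0.003]
force: [0.4, -0.3, 1.5]
width: 0.0281
grip_force: 39.3
```

apply_moves(
  targets="0 0 0 0 0 0;0 0 0 0 0 0",
)

```text
t: 31.8
tool_pos: [0.5252, -0.3701, 0.0755]
eef_rot: [3.093, -0.548, 0.004]
force: [-0.9, -1.1, 3.9]
width: 0.0277
grip_force: 39.3
```

```bash
python3 -c "
from h import *
st();go(loc2w(.057,0,.018+.075+.108),TILT)"
```

```text
{'t': 31.8, 'joints': [-0.6941, 0.3217, 1.4895, 0.0006, 1.3281, 1.2271], 'tool_pos': [0.5252, -0.3701, 0.0755], 'eef_rot': [3.0929, -0.5478, 0.0036], 'force': [-0.9115, -1.128, 3.9356], 'width': 0.0277, 'grip_force': 39.2789}
shift [-10.55 -44.04 -16.96] rot [ 0.312 -0.057 -0.347] rows 9.7
```

apply_moves(
  targets="0 0 -2 0 0 0;0 0 -5 0 0 0;0 0 -9 0 0 0;0 0 -13 0 0 0;0 0 -17 0 0 0",
)

```text
t: 32.3
tool_pos: [0.5241, -0.3692, 0.2456]
eef_rot: [-3.093, 0.548, 0.0]
force: [-0.1, -0.5, -1.4]
width: 0.0278
grip_force: 39.3
```

apply_moves(
  targets="0 0 0 0 0 0;0 0 0 0 0 0",
)

```text
t: 32.5
tool_pos: [0.525, -0.37, 0.2457]
eef_rot: [3.093, -0.548, 0.005]
force: [-0.3, 0.0, -3.0]
width: 0.0279
grip_force: 39.3
```

```bash
python3 -c "
from h import *
st();go(loc2w(.058,0,.163),TILT)"
```

```text
{'t': 32.5, 'joints': [-0.6942, 0.227, 1.2884, 0.0007, 1.6232, 1.2271], 'tool_pos': [0.525, -0.37, 0.2457], 'eef_rot': [3.0926, -0.5475, 0.0046], 'force': [-0.2886, 0.0022, -3.0256], 'width': 0.0279, 'grip_force': 39.2857}
shift [-11.01 -45.24   3.62] rot [ 0.312 -0.058 -0.347] rows 9.3
```

apply_moves(
  targets="-5.5 -22.6 -1 0 0 0;-5.5 -22.6 -1 0 0 0;-5.5 -22.6 -1 0 0 0;-5.5 -22.6 -1 0 0 0;-5.5 -22.6 -1 0 0 0",
)

```text
t: 33.0
tool_pos: [0.5493, -0.1349, 0.2519]
eef_rot: [-3.092, 0.545, 0.005]
force: [0.3, -0.1, -0.9]
width: 0.0274
grip_force: 39.3
```

apply_moves(
  targets="-5.5 -22.6 2 .312 -.058 -.347;-5.5 -22.6 2 .312 -.058 -.347;-5.5 -22.6 2 .312 -.058 -.347;-5.5 -22.6 2 .312 -.058 -.347;-5.5 -22.6 2 .312 -.058 -.347",
)

```text
t: 33.5
tool_pos: [0.5747, 0.0947, 0.2307]
eef_rot: [-2.824, 0.002, 0.011]
force: [1.0, 0.0, -0.7]
width: 0.0277
grip_force: 39.3
```

apply_moves(
  targets="0 0 0 0 0 0;0 0 0 0 0 0;0 0 0 0 0 0",
)

```text
t: 33.8
tool_pos: [0.5759, 0.0918, 0.2335]
eef_rot: [-2.826, 0.002, 0.005]
force: [-0.4, -0.3, -1.5]
width: 0.0278
grip_force: 39.3
```

```bash
python3 -c "
from h import *
st();ls();go(loc2w(.058,0,.163),TILT)
i=imaging.snapshot('wrist');i2=imaging.snapshot('side')
a=cv2.resize(i2[70:220,220:380],None,fx=3,fy=3,interpolation=2)[:400]
b=cv2.resize(i,None,fx=.5,fy=.5);b=cv2.copyMakeBorder(b,0,a.shape[0]-b.shape[0],0,0,0);cv2.imwrite('pics/scan.png',np.hstack([a,b])[:,:,::-1])"
```

```text
{'t': 33.8, 'joints': [-0.1451, 0.064, 1.5248, 0.3114, 1.6017, 1.429], 'tool_pos': [0.5759, 0.0918, 0.2335], 'eef_rot': [-2.8264, 0.0018, 0.005], 'force': [-0.3972, -0.3298, -1.5175], 'width': 0.0278, 'grip_force': 39.2916}
t 33.8 local mm [ 64.8   1.1 186.6] F local [-0.8  0.4 -1.3] w 0.0278 g 39.3 tilt err [ 0.001 -0.003  0.002]
shift [0.12 0.68 2.36] rot [-0.001  0.003 -0.002] rows 0.5
```

View pics/scan.png

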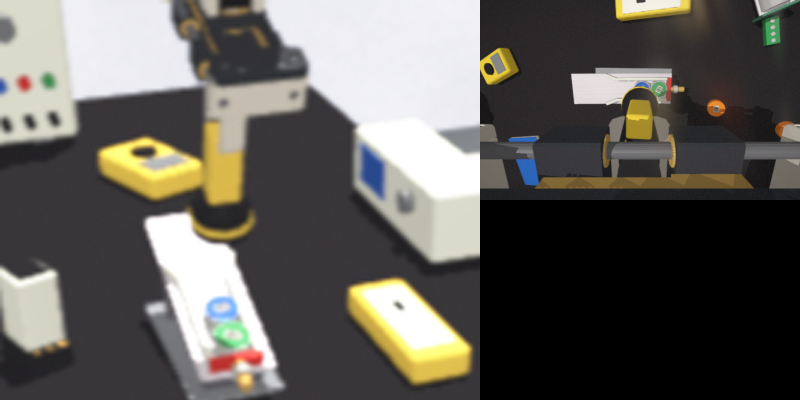

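apply_moves(
  targets=".1 .65 1.2 0 .003 -.002;.1 .65 2.4 0 .003 -.002;.1 .65 2.4 0 .003 -.002;.1 .65 2.4 0 .003 -.002;.1 .65 2.4 0 .003 -.002",
)

```text
t: 34.4
tool_pos: [0.5776, 0.0938, 0.2103]
eef_rot: [-2.826, -0.002, -0.003]
force: [0.1, 0.3, -1.2]
width: 0.0276
grip_force: 39.3
```

apply_moves(
  targets="0 0 0 0 0 0;0 0 0 0 0 0;0 0 0 0 0 0;0 0 0 0 0 0;0 0 0 0 0 0",
)

```text
t: 34.9
tool_pos: [0.5775, 0.0938, 0.2101]
eef_rot: [-2.826, -0.002, -0.003]
force: [-0.3, -0.1, -1.2]
width: 0.0275
grip_force: 39.3
```

```bash
python3 -c "
from h import *
ls();go(loc2w(.058,0,.163),TILT)
k=cam('side')
# reader hood centre check: predicted silhouette points of reader axis in side image
print(proj(k,[loc2w(.058,0,.163-.07),loc2w(.058,0,.163+.0)]).round(1))
imaging.snapshot('side')
for c in ('side','scene'):
    if c=='scene': imaging.snapshot(c)
    for d in imaging.cut_out('reader_nose',c)[:1]:
        m=d['pixels'];v,u=np.nonzero(m);kk=cam(c);th=np.linspace(0,6.28,40)
        pr=np.vstack([proj(kk,[loc2w(.058+r*np.cos(t),r*np.sin(t),h) for t in th]) for r,h in((.028,.093),(.028,.115))]+[proj(kk,[loc2w(.058+a*.014,b*.014,.093+.06) for a in(-1,1) for b in(-1,1)])])
        print(c,d['p'],d['extent'],'pred',pr.min(0).round(1),pr.max(0).round(1), [ (int(r),u[v==r].min(),u[v==r].max()) for r in range(v.min(),v.max(),6)])
"
```

```text
t 34.9 local mm [ 59.5  -0.5 163.7] F local [-0.5  0.3 -1.1] w 0.0275 g 39.3 tilt err [ 0.001  0.002 -0.001]
shift [-0.05  0.15  0.07] rot [-0.001 -0.002  0.001] rows 0.0
[[293.8 152.6]
 [294.7 132.4]]
side 0.66 [282.9, 120.8, 304.3, 159.8] pred [283.6 131.4] [304.4 159.6] [(120, np.int64(291), np.int64(291)), (126, np.int64(289), np.int64(292)), (132, np.int64(289), np.int64(300)), (138, np.int64(288), np.int64(300)), (144, np.int64(284), np.int64(302)), (150, np.int64(283), np.int64(304)), (156, np.int64(285), np.int64(302))]
scene 0.78 [341.7, 113.3, 365.9, 142.6] pred [341.9 113.6] [365.2 141.7] [(111, np.int64(356), np.int64(358)), (117, np.int64(352), np.int64(359)), (123, np.int64(348), np.int64(363)), (129, np.int64(344), np.int64(365)), (135, np.int64(345), np.int64(363))]
```

apply_moves(
  targets="0 0 0 0 0 0;0 0 0 0 0 0;0 0 0 0 0 0;0 0 0 0 0 0;0 0 0 0 0 0",
)

```text
t: 35.6
tool_pos: [0.5775, 0.0938, 0.21]
eef_rot: [-2.826, -0.002, -0.003]
force: [-0.4, -0.0, -1.7]
width: 0.0276
grip_force: 39.3
```

apply_moves(
  targets="0 0 0 0 0 0;0 0 0 0 0 0;0 0 0 0 0 0;0 0 0 0 0 0;0 0 0 0 0 0",
)

```text
t: 36.1
tool_pos: [0.5775, 0.0938, 0.21]
eef_rot: [-2.826, -0.002, -0.003]
force: [-0.1, 0.5, -1.4]
width: 0.0274
grip_force: 39.3
```

apply_moves(
  targets="0 0 0 0 0 0;0 0 0 0 0 0;0 0 0 0 0 0;0 0 0 0 0 0;0 0 0 0 0 0",
)

```text
t: 36.6
tool_pos: [0.5775, 0.0938, 0.2101]
eef_rot: [-2.826, -0.002, -0.003]
force: [-0.3, 0.7, -1.6]
width: 0.0275
grip_force: 39.3
```

apply_moves(
  targets="0 0 0 0 0 0;0 0 0 0 0 0;0 0 0 0 0 0;0 0 0 0 0 0;0 0 0 0 0 0",
)

```text
t: 37.1
tool_pos: [0.5775, 0.0938, 0.21]
eef_rot: [-2.826, -0.002, -0.003]
force: [0.6, 0.2, -1.8]
width: 0.0277
grip_force: 39.3
```

apply_moves(
  targets="0 0 0 0 0 0;0 0 0 0 0 0;0 0 0 0 0 0;0 0 0 0 0 0;0 0 0 0 0 0",
)

```text
t: 37.6
tool_pos: [0.5775, 0.0938, 0.21]
eef_rot: [-2.826, -0.002, -0.003]
force: [0.3, -0.6, -1.4]
width: 0.0276
grip_force: 39.3
```

apply_moves(
  targets="0 0 0 0 0 0;0 0 0 0 0 0;0 0 0 0 0 0;0 0 0 0 0 0;0 0 0 0 0 0",
)

```text
t: 38.1
tool_pos: [0.5775, 0.0938, 0.21]
eef_rot: [-2.826, -0.002, -0.003]
force: [0.6, 0.0, -0.9]
width: 0.0279
grip_force: 39.3
```

apply_moves(
  targets="0 2 0 0 0 0;0 3.9 0 0 0 0;0 3.9 0 0 0 0;0 3.9 0 0 0 0;0 3.9 0 0 0 0",
)

```text
t: 38.6
tool_pos: [0.5777, 0.0573, 0.1984]
eef_rot: [-2.826, -0.002, -0.003]
force: [-0.6, -0.2, -0.6]
width: 0.0274
grip_force: 39.3
```

```bash
python3 -c "
from h import *
ls();go(loc2w(.020,0,.163),TILT)
imaging.snapshot('side')
for q in('slug_green_c','slug_blue_c'):
  for d in imaging.cut_out(q,'side'):
    if abs(d['extent'][0]-292)<12 and d['extent'][1]<195: print(q,d['p'],d['extent'])"
```

```text
t 38.6 local mm [ 21.1  -0.7 163.8] F local [-0.4  0.6 -0.5] w 0.0274 g 39.3 tilt err [ 0.002  0.002 -0.002]
shift [-0.07  0.11  0.08] rot [-0.002 -0.002  0.002] rows 0.0
slug_green_c 0.69 [291.8, 176.4, 305.3, 190.4]
slug_blue_c 0.67 [288.5, 169.6, 297.4, 181.4]
```

Targets remain in row. Hold on green, then lift and return.

apply_moves(
  targets="0 0 0 0 0 0;0 0 0 0 0 0;0 0 0 0 0 0;0 0 0 0 0 0;0 0 0 0 0 0",
)

```text
t: 39.25
tool_pos: [0.5775, 0.0567, 0.198]
eef_rot: [-2.826, -0.002, -0.003]
force: [0.1, -0.2, -1.3]
width: 0.0277
grip_force: 39.3
```

apply_moves(
  targets="0 0 0 0 0 0;0 0 0 0 0 0;0 0 0 0 0 0;0 0 0 0 0 0;0 0 0 0 0 0",
)

```text
t: 39.75
tool_pos: [0.5775, 0.0567, 0.198]
eef_rot: [-2.826, -0.002, -0.003]
force: [0.9, 0.2, -1.4]
width: 0.0275
grip_force: 39.3
```

apply_moves(
  targets="0 0 0 0 0 0;0 0 0 0 0 0;0 0 0 0 0 0;0 0 0 0 0 0;0 0 0 0 0 0",
)

```text
t: 40.25
tool_pos: [0.5775, 0.0567, 0.198]
eef_rot: [-2.826, -0.002, -0.003]
force: [-0.0, 0.6, -2.0]
width: 0.0277
grip_force: 39.3
```

apply_moves(
  targets="0 0 0 0 0 0;0 0 0 0 0 0;0 0 0 0 0 0;0 0 0 0 0 0;0 0 0 0 0 0",
)

```text
t: 40.75
tool_pos: [0.5775, 0.0568, 0.198]
eef_rot: [-2.826, -0.002, -0.003]
force: [-0.3, 0.3, -1.2]
width: 0.0275
grip_force: 39.3
```

apply_moves(
  targets="0 0 0 0 0 0;0 0 0 0 0 0;0 0 0 0 0 0;0 0 0 0 0 0;0 0 0 0 0 0",
)

```text
t: 41.25
tool_pos: [0.5775, 0.0567, 0.1979]
eef_rot: [-2.826, -0.002, -0.003]
force: [0.5, 0.2, -1.0]
width: 0.0279
grip_force: 39.3
```

apply_moves(
  targets="0 0 0 0 0 0;0 0 0 0 0 0;0 0 0 0 0 0;0 0 0 0 0 0;0 0 0 0 0 0",
)

```text
t: 41.75
tool_pos: [0.5775, 0.0567, 0.1979]
eef_rot: [-2.826, -0.002, -0.003]
force: [0.1, -1.0, -2.1]
width: 0.0275
grip_force: 39.3
```

apply_moves(
  targets="0 0 -3 0 0 0;0 0 -6 0 0 0;0 0 -6 0 0 0;0 0 -6 0 0 0",
)

```text
t: 42.15
tool_pos: [0.578, 0.0379, 0.2555]
eef_rot: [-2.827, -0.001, -0.005]
force: [0.1, 1.2, -2.1]
width: 0.0274
grip_force: 39.3
```

```bash
python3 -c "
from h import *
st();go([.525,-.370,.255],RD)"
```

```text
{'t': 42.15, 'joints': [-0.2367, 0.0709, 1.4778, 0.3081, 1.6611, 1.3506], 'tool_pos': [0.578, 0.0379, 0.2555], 'eef_rot': [-2.8266, -0.0013, -0.0053], 'force': [0.0562, 1.1876, -2.0782], 'width': 0.0274, 'grip_force': 39.2914}
shift [ -5.31  38.79 -12.61] rot [-0.312  0.051  0.347] rows 8.2
```

apply_moves(
  targets="-2.6 19.4 -6.3 -.312 .051 .347;-2.6 19.4 -6.3 -.312 .051 .347;-2.6 19.4 -6.3 -.312 .051 .347;-2.6 19.4 -6.3 -.312 .051 .347;-2.6 19.4 -6.3 -.312 .051 .347",
)

```text
t: 42.65
tool_pos: [0.5501, -0.1691, 0.2525]
eef_rot: [3.092, -0.548, -0.008]
force: [-0.3, -0.3, -0.3]
width: 0.0274
grip_force: 39.3
```

```bash
python3 -c "
from h import *
go([.525,-.370,.255],RD)"
```

```text
shift [ 4.55 19.73 -0.23] rot [ 0.002  0.005 -0.002] rows 4.1
```

apply_moves(
  targets="4.5 19.6 -.2 0 0 0;4.5 19.6 -.2 0 0 0;4.5 19.6 -.2 0 0 0;4.5 19.6 -.2 0 0 0;4.5 19.6 -.2 0 0 0",
)

```text
t: 43.15
tool_pos: [0.5245, -0.37, 0.2534]
eef_rot: [-3.092, 0.552, 0.009]
force: [-0.5, 0.7, -1.9]
width: 0.0277
grip_force: 39.3
```

apply_moves(
  targets="0 0 0 0 0 0;0 0 0 0 0 0;0 0 0 0 0 0;0 0 0 0 0 0",
)

```text
t: 43.55
tool_pos: [0.5276, -0.364, 0.2567]
eef_rot: [-3.094, 0.541, 0.003]
force: [-0.3, -0.5, -1.9]
width: 0.0275
grip_force: 39.3
```

```bash
python3 -c "
from h import *
st();go([.525,-.3710,.085],RD)"
```

```text
{'t': 43.55, 'joints': [-0.6838, 0.2275, 1.2682, -0.0002, 1.6479, 1.2335], 'tool_pos': [0.5276, -0.364, 0.2567], 'eef_rot': [-3.0939, 0.5414, 0.0028], 'force': [-0.2603, -0.4974, -1.8642], 'width': 0.0275, 'grip_force': 39.2858}
shift [ 0.03  0.75 17.17] rot [-0.     0.002  0.003] rows 3.4
```

apply_moves(
  targets="0 .4 4 0 0 0;0 .4 8 0 0 0;0 .4 12 0 0 0;0 .4 14 0 0 0;0 .4 14 0 0 0",
)

```text
t: 44.05
tool_pos: [0.5233, -0.3662, 0.1119]
eef_rot: [-3.09, 0.542, 0.013]
force: [-0.1, 0.4, -1.4]
width: 0.0277
grip_force: 39.3
```

apply_moves(
  targets="0 0 0 0 0 0;0 0 0 0 0 0;0 0 0 0 0 0;0 0 0 0 0 0",
)

```text
t: 44.45
tool_pos: [0.5262, -0.3697, 0.1183]
eef_rot: [3.093, -0.544, 0.001]
force: [-0.6, -1.2, -1.2]
width: 0.0278
grip_force: 39.3
```

```bash
python3 -c "
from h import *
st();go([.525,-.3710,.0755],RD)"
```

```text
{'t': 44.45, 'joints': [-0.6919, 0.2891, 1.448, -0.0005, 1.4037, 1.2274], 'tool_pos': [0.5262, -0.3697, 0.1183], 'eef_rot': [3.0933, -0.5443, 0.0005], 'force': [-0.5657, -1.192, -1.2139], 'width': 0.0278, 'grip_force': 39.286}
shift [-0.07  0.16  4.28] rot [ 0.001 -0.     0.001] rows 0.9
```

apply_moves(
  targets="-.1 .1 1.5 0 0 0;-.1 .1 3 0 0 0;-.1 .1 3.5 0 0 0;-.1 .1 3.5 0 0 0;-.1 .1 3.5 0 0 0",
)

```text
t: 44.95
tool_pos: [0.5238, -0.3695, 0.081]
eef_rot: [-3.093, 0.544, 0.004]
force: [-0.2, -0.4, -1.6]
width: 0.0273
grip_force: 39.3
```

apply_moves(
  targets="0 0 .2 0 0 0;0 0 .4 0 0 0;0 0 .4 0 0 0",
)

```text
t: 45.25
tool_pos: [0.524, -0.3697, 0.0775]
eef_rot: [-3.094, 0.544, 0.003]
force: [-0.0, -0.6, -1.4]
width: 0.0278
grip_force: 39.3
```

```bash
python3 -c "
from h import *
st();go([.525,-.3710,.0755],RD)"
```

```text
{'t': 45.25, 'joints': [-0.694, 0.3212, 1.4863, -0.0005, 1.336, 1.2254], 'tool_pos': [0.524, -0.3697, 0.0775], 'eef_rot': [-3.0935, 0.5445, 0.0031], 'force': [-0.0311, -0.6077, -1.4303], 'width': 0.0278, 'grip_force': 39.2859}
shift [0.14 0.09 0.2 ] rot [-0.     0.002  0.001] rows 0.1
```

apply_moves(
  targets="0 0 .1 0 0 0;0 0 .15 0 0 0;0 0 .15 0 0 0",
)

```text
t: 45.55
tool_pos: [0.524, -0.3697, 0.076]
eef_rot: [-3.093, 0.544, 0.003]
force: [-0.3, 0.1, -1.6]
width: 0.0277
grip_force: 39.3
```

apply_moves(
  targets="0 0 .05 0 0 0;0 0 .1 0 0 0;0 0 .1 0 0 0",
)

```text
t: 45.85
tool_pos: [0.5242, -0.3699, 0.0756]
eef_rot: [-3.094, 0.545, 0.002]
force: [-1.5, 1.1, 2.0]
width: 0.0274
grip_force: 39.3
```

apply_moves(
  targets="0 0 0 0 0 0;0 0 0 0 0 0;0 0 0 0 0 0;0 0 0 0 0 0;0 0 0 0 0 0",
  gripper=0.2,
)

```text
t: 46.35
tool_pos: [0.524, -0.3696, 0.0749]
eef_rot: [-3.093, 0.544, 0.003]
force: [0.1, 0.0, 0.4]
width: 0.0554
grip_force: 0.0
```

apply_moves(
  targets="0 0 0 0 0 0;0 0 0 0 0 0;0 0 -2 0 0 0;0 0 -5 0 0 0;0 0 -9 0 0 0",
)

```text
t: 46.85
tool_pos: [0.5228, -0.3687, 0.1636]
eef_rot: [-3.091, 0.544, 0.009]
force: [0.8, -0.8, 0.5]
width: 0.056
grip_force: 0.0
```

apply_moves(
  targets="0 0 -4 0 0 0;0 0 -8 0 0 0;0 0 -8 0 0 0;0 0 -8 0 0 0;0 0 -8 0 0 0",
)

```text
t: 47.35
tool_pos: [0.5238, -0.3694, 0.2435]
eef_rot: [-3.092, 0.544, 0.006]
force: [0.8, -0.7, -0.4]
width: 0.0559
grip_force: 0.0
```

apply_moves(
  targets="-10 0 0 0 0 0;-10 0 0 0 0 0;-10 0 0 0 0 0;-10 0 0 0 0 0",
)

```text
t: 47.75
tool_pos: [0.4289, -0.3348, 0.2434]
eef_rot: [-3.092, 0.545, 0.007]
force: [0.9, 0.9, 0.2]
width: 0.056
grip_force: 0.0
```

```bash
python3 -c "
from h import *
st();i=imaging.snapshot('scene');j=imaging.snapshot('side')
a=cv2.resize(i[80:340,190:450],(400,400));b=cv2.resize(j[120:380,210:470],(400,400));cv2.imwrite('pics/end.png',np.hstack([a,b])[:,:,::-1])"
```

```text
{'t': 47.75, 'joints': [-0.7566, -0.0316, 1.5678, -0.0006, 1.61, 1.1635], 'tool_pos': [0.4289, -0.3348, 0.2434], 'eef_rot': [-3.0918, 0.5455, 0.0065], 'force': [0.8742, 0.925, 0.1847], 'width': 0.056, 'grip_force': 0.0}
```

View pics/end.png

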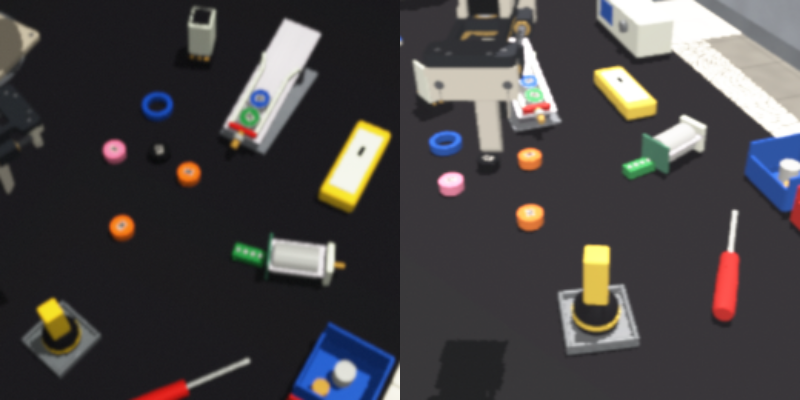

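The reader is standing in its dock, at (57,320) in the left crop and (596,285) in the right. Green and blue are in a close row against the stop, and the bystanders have not moved.

```bash
python3 -c "
from plant import job
print(job.finish_job())"
```

```text
the job is handed in; nothing more can be done
None
```

The job is handed in. Only blue and green were on the bench: both are in a close row with green against the red stop, each was scanned for over 3 s (blue, then green), and the reader is back upright in its dock. Green slipped from the grip on the way, landed flat on the chute's upper part just below the load point, and was pushed down from there.

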